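Dock the plug-in test adapter and click its clamp home

ROBOT

A 6-joint arm with a two-finger parallel gripper is mounted at the origin on the work surface. World frame = base frame: x ahead of the robot, y to its left, z up, the work surface at z = 0. Lengths are in m, angles in degrees, forces in N, time in s.
With the tool pointing down it reaches from about 0.4 to 0.825 m from the base axis. Payload 7 kg.
Tool frame: the origin (TCP) lies midway between the tips of the shut fingers; the grasp point (between the pads) lies 19 mm behind it; z points along the fingers, y is the line along which they close (so a half turn about z gives the same grasp; the last joint's range is limited). The gripper opens to 88 mm and grips with 3 to 60 N. Pads are 19 mm wide; open, the fingers measure 130 mm over their backs; the gripper's body (78 mm by 193 mm) begins 47 mm behind the grasp point.
Start: joints at [92.882, 20.546, 0.682, 0, -70.136, -16.507], TCP at [0.159, 0.656, 0.227] pointing down, gripper open.
Joint ranges: [-176.03, 176.03], [-82.01, 121.73], [-58.28, 71.71], [-173.87, 95.51], [-174.79, -0.11], [-173.66, 173.66]. Speed limits (degrees/s): [136.94, 136.94, 172.46, 180, 180, 180].

INTERFACE

Orientations are given as [roll, pitch, yaw] about the fixed x, y, z axes, in that order (R = Rz(yaw) Ry(pitch) Rx(roll)).
In Python, from plant import ctrl gives the robot as it stands.
- The arm moves only by the tool arm_command, never from a script. Its argument "steps" is a list of rows, each an object with "translation": the shift along the tool's x, y, z in mm, a list of three; "rotation": the turn, a rotation vector about the tool's x, y, z in units of 5 degrees (1.0 is 5 degrees), a list of three; "claw": the finger opening in mm, from 0 to 87.6. In form: [{"translation": [x, y, z], "rotation": [rx, ry, rz], "claw": claw}, ...]. A call has 1 to 5 rows; each row is the pose to reach, as a shift and turn from the pose commanded when the call began, along the tool's axes at that moment; what a row does not reach only later rows make up. A row lasts 1/10 s, in which the tool goes at most 50 mm and 8.59 degrees, less where a joint would pass 70% of its speed; a pose out of reach is approached as far as the arm can. A call with a gripper value outside its range is refused whole. The fingers move at their own pace and stop on an object; the grip force is fixed at half the most. Time passes only in rows, so rows that repeat a pose let the fingers close. It gives the time, the measured TCP pose, the force, the opening and the grip force at its end, in the units of the state.
- ctrl.get_obs(): the state, without advancing time (a new reading comes with each control period).
- ctrl.snapshot(name): name is "side" or "top"; returns (picture, depth): 384x512x3 uint8, red, green, blue; 384x512 float32, m along the optical axis (not along the pixel's ray), 0 where there is no reading.
- ctrl.calibration(name): a dict with "vertical_fov" (degrees; the focal length in pixels is half the picture's height over the tangent of half this angle, whatever the lens; pixels are square), "cx", "cy" (the principal point, pixels), "rvec" (rotation vector, rad) and "tvec" (3), from world to camera coordinates, as OpenCV has them. Camera axes: x right, y down, z forward; pixel columns grow to the right and rows downward; lengths in m; the calibration is good to about 2 mm. A picture is of the moment at which its call begins. calibration takes no time and is no camera call.
- ctrl.close_job(): hands the job in; it is judged then, once.
The state is a dict: "clock": time; "joint_pos": joint angles; "qvel": joint speeds; "tau": joint torques, N m; "tool_pos": TCP position; "orientation": TCP orientation; "force": force on the tool from outside, world axes, zero at the start; "moment": the same for the moment, N m; "opening": finger opening in m; "gripper_force": force on a finger pad.
Only numpy, scipy, OpenCV 4.12 (cv2) and the standard library are available. Lean on these libraries where they do the work, as an engineer would, in place of code of your own. Each camera call takes 0.05 s, during which the arm holds its last target. There are 200 camera calls.

TASK

Pick up the grey plug-in adapter by its bridge handle and seat it fully home, flat on the sloping face of the docking stand, over the two alignment pegs (feel for the pegs: their bar is adjustable sideways). Then swing the clamp lever round clockwise until the retaining finger is over the adapter and against its stop and the lever's breakaway joint gives, stop turning there (well short of folding the joint right over), and let go. Leave the other things on the bench where they are.

Things in the scene. Friction and masses are not known exactly. Their poses are not given: they have to be found in the camera images.
- adapter: plug-in adapter, loose, about 0.5 kg: grey plastic block 90 (x) x 150 (y) x 34 (z) mm with a black bridge handle along its y on top and four small binding posts along one long edge. Origin: centre of the underside, z up out of the top. Starts flat on the bench; fits the dock either way round (180 degrees about z)
- handle (a point): middle of the adapter's handle bar, 59 mm above the centre of its underside, axes of the adapter. The bar is 14 mm wide (x), 76 mm long (y), 22 mm high: 48 to 70 mm above the underside; open below (14 mm gap) between its two 12 mm end legs
- sockets (a point): centre of the adapter's underside (axes of the adapter), midway between its two blind sockets, which lie at x = 0, y = -45 and +45 mm: rectangular, 18 mm (x) by 17 mm (y), 27 mm deep, 1.5 mm chamfers
- dock_face (a point): centre of the docking stand's flat seat, 100 mm above the bench: aluminium plate 110 (x) by 225 mm (y, from -85 to +140) fixed to the bench, sloping 30 degrees, facing up and towards the robot. z: outward normal, x: up the slope, y: level, to the left. Adapter home: underside on the plate (z = 0), its y along this y, its centre midway between the pegs
- peg_middle (a point): nominal middle of the pegs' tops, 24 mm above the seat's centre, axes of the seat. Two round steel pegs, 13 mm across, stand 24 mm out of the plate (1.5 mm top chamfer), 90 mm apart along y, at x = 0. Their bar is locked somewhere new each time: the true middle is -13 to +13 mm along y from here. NOT reported: find it by touch or sight; pushing does not shift it
- spindle (a point): point on the clamp spindle's axis, at y = +110, z = 58 mm in the seat's frame, axes of the seat: the clamp turns about its z. The steel spindle stands 78 mm out of the plate's left end
- clamp (a joint): swing clamp, rad, 0 to 1.4 (hard stop), grows clockwise seen onto the plate. 0: lever points 80 degrees short of the seat's +y, nearly down the slope. 1.4: lever along +y, the opposite finger (53 x 18 mm, 37 to 48 mm over the plate) along -y over the adapter's edge. Friction 0.25 N m, stays put; starts at 0 to 0.25
- lever (a joint): bend of the lever's breakaway joint, rad, 0 (straight) to 0.6, clockwise too. A knuckle 30 mm out from the spindle axis: straight until about 0.8 N m acts on it, which happens only with the clamp at its stop; then it bends and stays bent. Given: bent over 0.10. By 0.40 it is forced too far
- lever_grip (a point): middle of the lever's handle, 110 mm from the spindle axis (lever straight), at mid height, z along the spindle; the lever points along x = -0.985, y = 0.174 of this frame. Radial bar; its black handle, 75 mm long (80 to 155 mm from the axis), is 16 mm wide, 20 mm high along z, over 40 mm clear of the plate. Push its side or pinch it
- blank: bystander: similar grey block 85 x 110 x 30 mm with a round knob instead of a handle; leave alone. Origin at the centre of the underside
- meter: bystander: hand-held meter 85 x 180 x 40 mm lying on its back; origin under its centre
- brick: bystander: black power brick 45 x 90 x 30 mm; origin under its centre
- mug: bystander: white mug, 80 mm across, 90 mm high; origin under its centre
- jar: bystander: jar 60 mm across, 80 mm high; origin under its centre
- cleaner: bystander: white bottle 60 mm across, 170 mm high; origin under its centre
- screwdriver: bystander: screwdriver lying on the bench

How it is judged:
By the outcome, as a careful person would: the job done as asked, in the order asked, and still so for the second after the job is handed in, with the robot touching nothing.
It also fails if it takes over 72 s, if anything falls off the work surface, if the arm or the gripper's body presses on something with over 40 N, if the wrist force passes 120 N, or if a joint passes its speed limit or range.

## Working session

There is one attempt and no reset: what is moved stays moved. The work goes in short steps, Python scripts to look and compute and a tool call to move; the robot and the scene stay as the last step left them, time stands still between calls to the robot, and variables do not carry over. Pictures are saved under pics/ and viewed, at most 10 in all, crops included, and the job is handed in when it is done.

Besides the shell and the picture viewer there is one more tool, called after "Emit:" by a JSON object that holds its "name" and its "arguments". arm_command: Moves the arm, as the interface text tells. Its arguments: {"type":"object","properties":{"steps":{"type":"array"}},"required":["steps"]}

```bash
ls; mkdir -p pics
cat > h.py <<'E'
import numpy as np, cv2
from plant import ctrl
from scipy.spatial.transform import Rotation as R
def cam(n):
    c=ctrl.calibration(n); Rm=cv2.Rodrigues(np.array(c['rvec'],float))[0]; return c,Rm,np.array(c['tvec'],float).ravel()
def pts(n,depth):
    c,Rm,t=cam(n); h,w=depth.shape; f=h/2/np.tan(np.radians(c['vertical_fov'])/2)
    v,u=np.mgrid[:h,:w]; P=np.stack([(u-c['cx'])/f*depth,(v-c['cy'])/f*depth,depth],-1)
    return (P-t)@Rm
def shot(n):
    im,d=ctrl.snapshot(n); np.savez('%s.npz'%n,im=im,d=d); return im,d,pts(n,d)
E
python3 - <<'E'
from h import *
ims=[]
for n in ['top','side']:
    im,d,P=shot(n); cv2.imwrite(f'pics/{n}0.png',cv2.resize(im[:,:,::-1],(800,600))); print(ctrl.calibration(n),(d>0).mean(),-cam(n)[1].T@cam(n)[2])
o=ctrl.get_obs();print(o)
E
```

```text
pics
{'vertical_fov': 45.84615200577265, 'cx': 253.11700445346207, 'cy': 180.99673895938375, 'rvec': array([ 2.180929  , -2.16317981,  0.09799005]), 'tvec': array([0.05708329, 0.55937781, 1.55201943])} 0.9957631429036459 [0.41179587 0.05602181 1.59756441]
{'vertical_fov': 50.045402513961285, 'cx': 263.09806643995597, 'cy': 191.3467271664725, 'rvec': array([ 2.25293172, -0.35985054,  0.16932652]), 'tvec': array([-0.47605322,  0.21559529,  1.37154185])} 0.99578857421875 [ 0.16724753 -1.0075952   1.05404707]
{'clock': 0.1, 'joint_pos': array([ 9.28825359e+01,  2.05875263e+01,  6.37890814e-01, -1.88153630e-02,
       -7.01352661e+01, -1.65071976e+01]), 'qvel': array([ 0.0298942 , -0.05885381,  0.15601834,  0.00138556,  0.02657245,
       -0.03630701]), 'tau': array([-9.26468019e-04, -5.84162450e+01,  2.93751365e+01,  7.01555058e+00,
        1.02144544e-02, -5.18152433e-05]), 'tool_pos': array([0.15891688, 0.65556553, 0.22570218]), 'orientation': array([ 1.79913571e+02, -7.16651233e-03, -1.36310628e+01]), 'force': array([-0.42200916, -0.77312927,  0.23691448]), 'moment': array([0.02944841, 0.04417012, 0.01393724]), 'gripper_force': 0.0, 'opening': 0.0875733744048666}
```

View pics/top0.png

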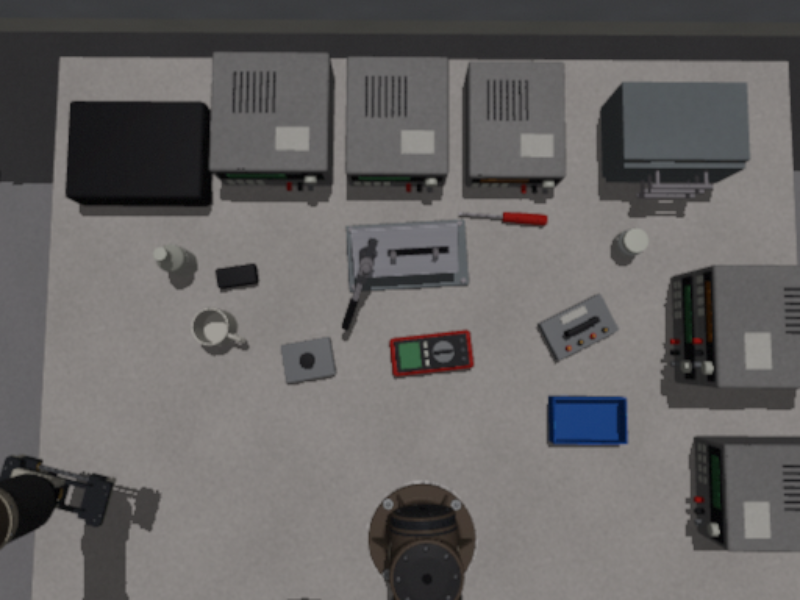

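View pics/side0.png

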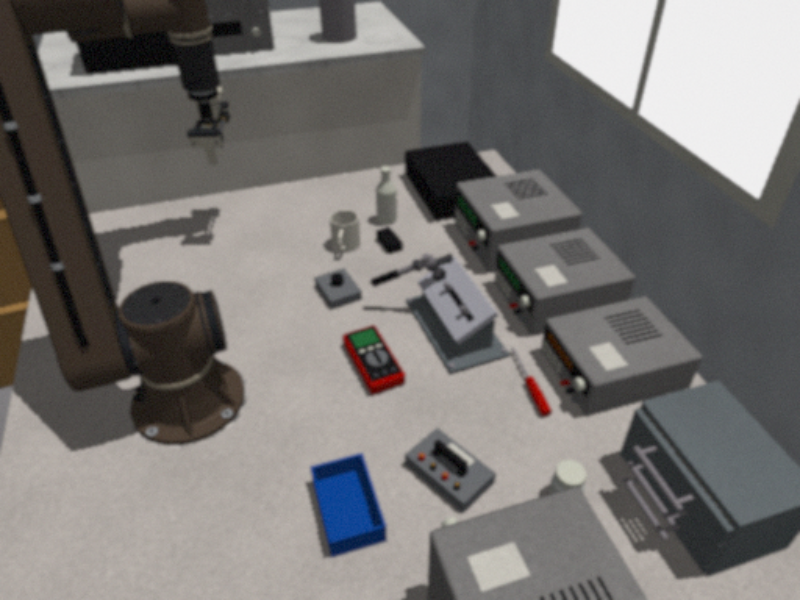

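The top view shows the adapter at about (578,327), the dock at (408,255) with its pegs at about (393,257) and (435,253), the lever handle at (350,313), and the blank at (308,360). The side view shows the same layout, with the adapter at (450,465) and the dock at (455,310).

Run:
```python
from h import *
z=np.load('top.npz'); im,d=z['im'],z['d']; P=pts('top',d)
s=512/800
def box(u0,u1,v0,v1): return slice(int(v0*s),int(v1*s)),slice(int(u0*s),int(u1*s))
b=box(530,625,285,370); Q=P[b]; C=im[b].astype(int)
m=(Q[...,2]>0.02)&(Q[...,2]<0.09); X=Q[m][:,:2].astype(np.float32)
print('adapter rect',cv2.minAreaRect(X),np.percentile(Q[m][:,2],[5,50,95]))
mh=(Q[...,2]>0.055)&(Q[...,2]<.09); X=Q[mh]; print('handle n',mh.sum(),X.mean(0),np.median(X,0),cv2.minAreaRect(X[:,:2].astype(np.float32)))
red=(C[...,0]>C[...,2]+50)&m; print('posts',Q[red].mean(0))
# dock plate
b=box(345,470,220,295); Q=P[b]; C=im[b].astype(int)
m=(Q[...,2]>0.06)&(Q[...,2]<0.2)
X=Q[m]; 
rng=np.random.default_rng(0);best=0
for i in range(500):
    a=X[rng.choice(len(X),3,False)];n=np.cross(a[1]-a[0],a[2]-a[0]);l=np.linalg.norm(n)
    if l<1e-6: continue
    n/=l; n*=np.sign(n[2]); 
    if n[2]<.7 or n[2]>.95: continue
    k=abs((X-a[0])@n)<.004
    if k.sum()>best: best=k.sum();bk=k
I=X[bk];c=I.mean(0);n=np.linalg.svd(I-c,full_matrices=False)[2][2];n*=np.sign(n[2])
print('plane',best,len(X),c,n,np.degrees(np.arccos(n[2])),np.degrees(np.arctan2(n[1],n[0])))
r=cv2.minAreaRect(I[:,:2].astype(np.float32));print('rect',r)
print('offset z at', [ (round(float(x[0]),3),round(float(x[1]),3)) for x in cv2.boxPoints(r)])
cv2.imwrite('pics/c.png',np.hstack([cv2.resize(im[130:220,215:310,::-1],None,fx=4,fy=4,interpolation=2),cv2.resize(np.load('side.npz')['im'][155:245,240:335,::-1],None,fx=4,fy=4,interpolation=2)]))
```

```text
adapter rect ((0.46672090888023376, -0.34337007999420166), (0.09084468334913254, 0.15133370459079742), 26.798843383789062) [0.02917493 0.03552199 0.0689425 ]
handle n 101 [ 0.46795741 -0.34264259  0.0693842 ] [ 0.46721831 -0.34129284  0.07011375] ((0.4677960276603699, -0.3428654372692108), (0.013057860545814037, 0.07669483125209808), 26.735578536987305)
posts [ 0.43611404 -0.34894786  0.04577937]
plane 1501 2215 [0.62483239 0.03326042 0.10325258] [-0.49763585 -0.03265863  0.866771  ] 29.91445003185656 -176.24520189613202
rect ((0.6234176158905029, 0.041511066257953644), (0.09886713325977325, 0.22461390495300293), 3.7245397567749023)
offset z at [(0.567, 0.15), (0.581, -0.074), (0.68, -0.067), (0.665, 0.157)]
```

View pics/c.png

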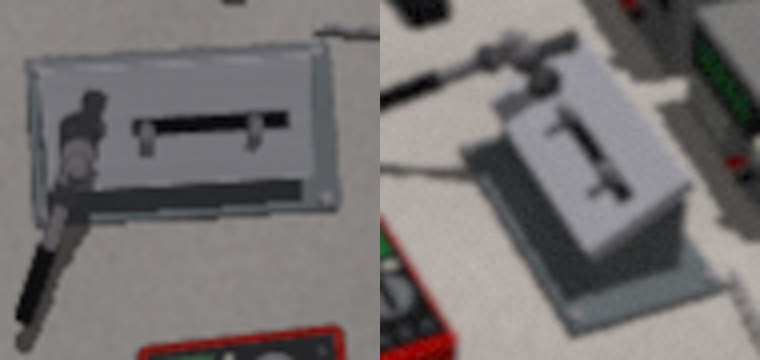

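The crop shows two pegs: their tips are at about (147,150) and (254,143) in the left half. The lever points down the slope.

```bash
cat >> h.py <<'E'
YD=3.75; th=np.radians(30)
Rs=R.from_euler('z',YD,degrees=True).as_matrix()@np.array([[np.cos(th),0,-np.sin(th)],[0,1,0],[np.sin(th),0,np.cos(th)]])  # cols: seat x,y,z
S0=np.array([.6235,.0140,.1005])
def seat(x,y,z): return S0+Rs@np.array([x,y,z])/1000
Rdock=np.stack([-Rs[:,1],Rs[:,0],-Rs[:,2]],1)   # tool x=-seat y, tool y=seat x, tool z=-n
Rdn=lambda psi: R.from_euler('xyz',[180,0,psi],degrees=True).as_matrix()
def meas():
    o=ctrl.get_obs(); return o['tool_pos'],R.from_euler('xyz',o['orientation'],degrees=True).as_matrix()
def delta(p0,R0,p1,R1):
    return np.round(R0.T@(p1-p0)*1000,1), np.round(R.from_matrix(R0.T@R1).as_rotvec(degrees=True)/5,2)
def plan(*wps):
    p,Q=meas()
    for p1,R1 in wps:
        p1=np.array(p1,float); t,r=delta(p,Q,p1,R1); print(t.tolist(),r.tolist(),'rows>=%.1f'%max(np.linalg.norm(t)/50,np.linalg.norm(r)*5/8.59)); p,Q=p1,R1
E
python3 - <<'E'
from h import *
for n in ['top','side']:
    z=np.load(n+'.npz'); im,P=z['im'],pts(n,z['d'])
    L=(P-S0)@Rs*1000
    print(n,'plane resid', np.median(L[(abs(L[...,0])<45)&(L[...,1]>-80)&(L[...,1]<75)&(abs(L[...,2])<8)][:,2]))
    for lo,hi in((-75,0),(0,75)):
        m=(abs(L[...,0])<20)&(L[...,1]>lo)&(L[...,1]<hi)&(L[...,2]>12)&(L[...,2]<32)
        print(lo,m.sum(),L[m].mean(0).round(1) if m.any() else '', np.median(L[m],0).round(1))
plan(((.45,.33,.23),Rdn(-40)),((.467,-.343,.20),Rdn(-63.2)))
E
```

```text
top plane resid 1.0347578104518926
-75 15 [  2.2 -35.7  23.6] [  2.9 -36.   25. ]
0 20 [ 2.1 53.6 20.3] [ 2.8 52.6 21.4]
side plane resid 0.41015589018043147
-75 14 [ -3.3 -40.2  20.3] [ -3.4 -41.1  21.3]
0 16 [-3.2 48.8 20.8] [-3.3 47.9 22.1]
[359.6, 247.8, -3.9] [0.02, -0.01, 5.27] rows>=8.7
[445.6, 504.6, 30.0] [-0.0, -0.0, 4.64] rows>=13.5
```

Emit:
{"name": "arm_command", "arguments": {"steps": [{"translation": [30, 20, 0], "rotation": [0, 0, 1], "claw": 60}, {"translation": [70, 48, 0], "rotation": [0, 0, 2], "claw": 60}, {"translation": [110, 76, -1], "rotation": [0, 0, 3.2], "claw": 60}, {"translation": [147, 102, -2], "rotation": [0, 0, 4.4], "claw": 60}, {"translation": [180, 124, -2], "rotation": [0, 0, 5.27], "claw": 60}]}}

```text
clock: 0.6
tool_pos: [0.3057, 0.4911, 0.2285]
orientation: [180.0, -0.0, -40.2]
force: [0.1, 0.9, -0.7]
opening: 0.0604
gripper_force: 0.0
```

Emit:
{"name": "arm_command", "arguments": {"steps": [{"translation": [43, 6, 0], "rotation": [0, 0, 0], "claw": 60}, {"translation": [86, 12, -1], "rotation": [0, 0, 0], "claw": 60}, {"translation": [130, 19, -1], "rotation": [0, 0, 0], "claw": 60}, {"translation": [173, 25, -2], "rotation": [0, 0, 0], "claw": 60}, {"translation": [216, 31, -2], "rotation": [0, 0, 0], "claw": 60}]}}

```text
clock: 1.1
tool_pos: [0.4511, 0.329, 0.2306]
orientation: [180.0, 0.0, -40.0]
force: [-0.5, 0.9, -0.3]
opening: 0.0601
gripper_force: 0.0
```

Emit:
{"name": "arm_command", "arguments": {"steps": [{"translation": [30, 34, 2], "rotation": [0, 0, 0.93], "claw": 60}, {"translation": [60, 67, 4], "rotation": [0, 0, 1.86], "claw": 60}, {"translation": [89, 101, 6], "rotation": [0, 0, 2.8], "claw": 60}, {"translation": [119, 135, 8], "rotation": [0, 0, 3.7], "claw": 60}, {"translation": [148.5, 168.2, 10], "rotation": [0, 0, 4.64], "claw": 60}]}}

```text
clock: 1.6
tool_pos: [0.4556, 0.1044, 0.2204]
orientation: [180.0, 0.0, -63.3]
force: [0.9, 0.6, -0.2]
opening: 0.0601
gripper_force: 0.0
```

Emit:
{"name": "arm_command", "arguments": {"steps": [{"translation": [41, 19, 2], "rotation": [0, 0, 0], "claw": 60}, {"translation": [81, 38, 4], "rotation": [0, 0, 0], "claw": 60}, {"translation": [122, 58, 6], "rotation": [0, 0, 0], "claw": 60}, {"translation": [162, 77, 8], "rotation": [0, 0, 0], "claw": 60}, {"translation": [203, 96, 10], "rotation": [0, 0, 0], "claw": 60}]}}

```text
clock: 2.1
tool_pos: [0.4615, -0.1199, 0.2106]
orientation: [-180.0, 0.0, -63.2]
force: [1.4, -0.1, 0.2]
opening: 0.0596
gripper_force: 0.0
```

Emit:
{"name": "arm_command", "arguments": {"steps": [{"translation": [45, 21, 2], "rotation": [0, 0, 0], "claw": 60}, {"translation": [90, 42, 4], "rotation": [0, 0, 0], "claw": 60}, {"translation": [135, 63, 6], "rotation": [0, 0, 0], "claw": 60}, {"translation": [175, 82, 8], "rotation": [0, 0, 0], "claw": 60}, {"translation": [203, 96, 10], "rotation": [0, 0, 0], "claw": 60}]}}

```text
clock: 2.6
tool_pos: [0.4673, -0.3454, 0.1998]
orientation: [180.0, 0.0, -63.3]
force: [0.2, 0.9, 0.7]
opening: 0.0598
gripper_force: 0.0
```

Run:
```python
from h import *
o=ctrl.get_obs();print(o['clock'],o['tool_pos'],o['orientation'],o['joint_pos'],o['force'])
plan(((.467,-.343,.041),Rdn(-63.2)))
```

```text
2.6 [ 0.46734717 -0.3453862   0.19984776] [ 1.79957127e+02  3.23753482e-02 -6.32648403e+01] [-1.71894791e+01  1.28941155e+01 -1.36757446e+01  7.17779973e-03
 -6.34834783e+01  4.39214434e+01] [0.18527859 0.87893624 0.67486364]
[-2.2, -0.9, 158.8] [0.01, 0.01, -0.01] rows>=3.2
```

Emit:
{"name": "arm_command", "arguments": {"steps": [{"translation": [-2, -1, 40], "rotation": [0, 0, 0], "claw": 40}, {"translation": [-2, -1, 80], "rotation": [0, 0, 0], "claw": 40}, {"translation": [-2, -1, 115], "rotation": [0, 0, 0], "claw": 40}, {"translation": [-2, -1, 138], "rotation": [0, 0, 0], "claw": 40}, {"translation": [-2, -1, 149], "rotation": [0, 0, 0], "claw": 40}]}}

```text
clock: 3.1
tool_pos: [0.4663, -0.3399, 0.0488]
orientation: [179.8, 0.2, -63.2]
force: [-0.4, 0.7, 0.6]
opening: 0.0402
gripper_force: 0.0
```

Emit:
{"name": "arm_command", "arguments": {"steps": [{"translation": [0, 0, 0], "rotation": [0, 0, 0], "claw": 40}, {"translation": [0, 0, 0], "rotation": [0, 0, 0], "claw": 0}, {"translation": [0, 0, 0], "rotation": [0, 0, 0], "claw": 0}, {"translation": [0, 0, 0], "rotation": [0, 0, 0], "claw": 0}, {"translation": [0, 0, 0], "rotation": [0, 0, 0], "claw": 0}]}}

```text
clock: 3.6
tool_pos: [0.4667, -0.3412, 0.053]
orientation: [179.9, -0.0, -63.2]
force: [-4.4, -1.9, 2.8]
opening: 0.0137
gripper_force: 27.9
```

Emit:
{"name": "arm_command", "arguments": {"steps": [{"translation": [0, 0, 0], "rotation": [0, 0, 0], "claw": 0}, {"translation": [0, 0, 0], "rotation": [0, 0, 0], "claw": 0}, {"translation": [0, 0, -10], "rotation": [0, 0, 0], "claw": 0}, {"translation": [0, 0, -25], "rotation": [0, 0, 0], "claw": 0}, {"translation": [0, 0, -50], "rotation": [0, 0, 0], "claw": 0}]}}

```text
clock: 4.1
tool_pos: [0.4668, -0.3396, 0.1011]
orientation: [179.9, 0.2, -63.2]
force: [0.6, -0.0, -6.0]
opening: 0.0138
gripper_force: 30.0
```

Run:
```python
from h import *
for n in ['top','side']:
    z=np.load(n+'.npz'); L=(pts(n,z['d'])-S0)@Rs*1000
    for nm,m in(('lever',(L[...,0]<-60)&(L[...,0]>-170)&(L[...,1]>80)&(L[...,1]<230)&(L[...,2]>45)&(L[...,2]<80)),('finger',(L[...,0]>12)&(L[...,0]<70)&(L[...,1]>60)&(L[...,1]<135)&(L[...,2]>30)&(L[...,2]<60)),('sp',(abs(L[...,0])<12)&(L[...,1]>60)&(L[...,1]<135)&(L[...,2]>66)&(L[...,2]<90))):
        X=L[m]
        if len(X)<4: print(n,nm,len(X));continue
        print(n,nm,len(X),X.mean(0).round(1),X.min(0).round(),X.max(0).round(), cv2.fitLine(X[:,:2].astype(np.float32),2,0,.01,.01).ravel().round(3))
plan(((.47,-.10,.27),Rdn(-75)),(seat(0,9.5,160),Rdock),(seat(0,9.5,100),Rdock))
```

```text
top lever 124 [-102.2  150.6   66.6] [-143.  128.   52.] [-61. 170.  74.] [   0.93    -0.367 -102.162  150.614]
top finger 78 [30.6 99.1 48.8] [12. 86. 37.] [ 53. 117.  59.] [ 0.898 -0.44  30.639 99.071]
top sp 44 [  1.2 110.8  74.2] [-11.  98.  66.] [ 12. 125.  87.] [  0.603  -0.798   1.157 110.833]
side lever 127 [-105.9  144.5   62.6] [-149.  124.   50.] [-60. 167.  71.] [   0.937   -0.349 -105.858  144.486]
side finger 52 [29.3 93.4 45.9] [12. 82. 34.] [ 47. 111.  51.] [ 0.88  -0.474 29.326 93.359]
side sp 26 [ -2.8 105.   74.1] [-12.  96.  66.] [  7. 118.  81.] [  0.301   0.954  -2.78  104.96 ]
[-212.9, -110.6, -168.4] [0.02, 0.03, 2.36] rows>=5.9Traceback (most recent call last):
  File "<stdin>", line 8, in <module>
  File "h.py", line 25, in plan
    p1=np.array(p1,float); t,r=delta(p,Q,p1,R1); print(t.tolist(),r.tolist(),'rows>=%.1f'%max(np.linalg.norm(t)/50,np.linalg.norm(r)*5/8.59)); p,Q=p1,R1
                               ~~~~~^^^^^^^^^^^
  File "h.py", line 21, in delta
    return np.round(R0.T@(p1-p0)*1000,1), np.round(R.from_matrix(R0.T@R1).as_rotvec(degrees=True)/5,2)
                                                   ~~~~~~~~~~~~~^^^^^^^^^
  File "scipy/spatial/transform/_rotation.pyx", line 1143, in scipy.spatial.transform._rotation.Rotation.from_matrix
ValueError: Non-positive determinant (left-handed or null coordinate frame) in rotation matrix 0: [[ 9.80785280e-01  1.68953175e-01  9.75451610e-02]
 [ 1.95090322e-01 -8.49384968e-01 -4.90392640e-01]
 [ 2.38916738e-17 -5.00000000e-01  8.66025404e-01]].
```

Emit:
{"name": "arm_command", "arguments": {"steps": [{"translation": [0, 0, 20], "rotation": [0, 0, 0], "claw": 0}, {"translation": [0, 0, 40], "rotation": [0, 0, 0], "claw": 0}, {"translation": [0, 0, 48], "rotation": [0, 0, 0], "claw": 0}, {"translation": [0, 0, 50], "rotation": [0, 0, 0], "claw": 0}, {"translation": [0, 0, 50], "rotation": [0, 0, 0], "claw": 0}]}}

```text
clock: 4.6
tool_pos: [0.4672, -0.34, 0.0525]
orientation: [179.9, 0.1, -63.2]
force: [-3.8, 3.4, 1.8]
opening: 0.0138
gripper_force: 30.0
```

Emit:
{"name": "arm_command", "arguments": {"steps": [{"translation": [0, 0, 0], "rotation": [0, 0, 0], "claw": 40}, {"translation": [0, 0, 0], "rotation": [0, 0, 0], "claw": 40}, {"translation": [0, 0, -30], "rotation": [0, 0, 0], "claw": 40}, {"translation": [0, 0, -80], "rotation": [0, 0, 0], "claw": 40}, {"translation": [0, 0, -130], "rotation": [0, 0, 0], "claw": 0}]}}

```text
clock: 5.1
tool_pos: [0.4679, -0.3406, 0.1834]
orientation: [180.0, -0.0, -63.2]
force: [1.9, -0.1, -0.2]
opening: 0.0354
gripper_force: 0.0
```

```bash
sed -i 's/Rdock=.*/Rdock=np.stack([-Rs[:,1],-Rs[:,0],-Rs[:,2]],1)/' h.py
python3 - <<'E'
from h import *
print(ctrl.get_obs()['force'])
plan(((.46,-.10,.25),Rdn(-75)),((.46,.1,.25),Rdn(-86)),(seat(-105,190,100),Rdock),(seat(-105,190,45),Rdock),(seat(-105,156,45),Rdock)); print(seat(-105,190,45))
E
```

```text
[ 1.94854195 -0.11305494 -0.16619407]
[-218.3, -101.5, -66.7] [0.01, -0.0, 2.37] rows>=5.0
[-193.2, -51.8, -0.0] [0.0, -0.0, 2.2] rows>=4.0
[-93.4, -17.0, 115.4] [6.0, 0.01, 0.05] rows>=3.5
[0.0, -0.0, 55.0] [0.0, 0.0, 0.0] rows>=1.1
[34.0, 0.0, -0.0] [0.0, 0.0, 0.0] rows>=0.7
[0.49788361 0.19617434 0.08697114]
```

Emit:
{"name": "arm_command", "arguments": {"steps": [{"translation": [-40, -20, -30], "rotation": [0, 0, 0.45], "claw": 0}, {"translation": [-84, -40, -67], "rotation": [0, 0, 0.95], "claw": 0}, {"translation": [-129, -61, -67], "rotation": [0, 0, 1.4], "claw": 0}, {"translation": [-174, -81, -67], "rotation": [0, 0, 1.9], "claw": 0}, {"translation": [-218.3, -101.5, -67], "rotation": [0, 0, 2.37], "claw": 0}]}}

```text
clock: 5.6
tool_pos: [0.4607, -0.1082, 0.2501]
orientation: [-179.8, -0.0, -75.2]
force: [2.1, 1.0, -0.8]
opening: 0.0014
gripper_force: 0.0
```

Emit:
{"name": "arm_command", "arguments": {"steps": [{"translation": [-39, -10, 0], "rotation": [0, 0, 0.44], "claw": 0}, {"translation": [-77, -21, 0], "rotation": [0, 0, 0.88], "claw": 0}, {"translation": [-116, -31, 0], "rotation": [0, 0, 1.32], "claw": 0}, {"translation": [-155, -41, 0], "rotation": [0, 0, 1.76], "claw": 0}, {"translation": [-193.2, -51.8, 0], "rotation": [0, 0, 2.2], "claw": 0}]}}

```text
clock: 6.1
tool_pos: [0.4606, 0.0921, 0.2497]
orientation: [-179.9, 0.1, -86.1]
force: [1.2, 0.1, -0.5]
opening: 0.0004
gripper_force: 0.0
```

Emit:
{"name": "arm_command", "arguments": {"steps": [{"translation": [-25, -4, 15], "rotation": [1.3, 0, 0], "claw": 0}, {"translation": [-50, -8, 40], "rotation": [2.6, 0, 0], "claw": 0}, {"translation": [-70, -12, 70], "rotation": [3.9, 0, 0], "claw": 0}, {"translation": [-85, -15, 95], "rotation": [5, 0, 0], "claw": 0}, {"translation": [-93.4, -17, 115.4], "rotation": [6, 0, 0.05], "claw": 0}]}}

```text
clock: 6.6
tool_pos: [0.4881, 0.1888, 0.1705]
orientation: [-153.9, -0.6, -86.6]
force: [4.1, -1.2, 2.7]
opening: 0.0
gripper_force: 0.0
```

Run:
```python
from h import *
o=ctrl.get_obs();print(o['clock'],o['joint_pos'],o['force'])
p,Q=meas();print((p-S0)@Rs*1000)
plan((seat(-105,190,45),Rdock),(seat(-105,156,45),Rdock))
```

```text
6.6 [ 49.90723898  -4.05141619 -57.68078388  47.89474943 -26.05033157
 -88.1291243 ] [ 4.1059709  -1.1705063   2.68578052]
[-72.13338999 183.29239282 122.48281535]
[-7.7, 27.5, 79.5] [0.78, -0.14, -0.01] rows>=1.7
[34.0, 0.0, -0.0] [0.0, 0.0, 0.0] rows>=0.7
```

```bash
cat >> h.py <<'E'
def Rt(t,yaw=0): # tool tilted t deg from vertical toward upslope, yaw about world z extra
    return R.from_euler('z',yaw,degrees=True).as_matrix()@Rdn(YD-90)@R.from_euler('x',t,degrees=True).as_matrix()
E
python3 - <<'E'
from h import *
print(abs(Rt(30)-Rdock).max())
plan((seat(-120,192,100),Rt(15)),(seat(-120,192,45),Rt(15)),(seat(-120,159,45),Rt(15)))
E
```

```text
2.220446049250313e-16
[-9.0, 46.2, 25.6] [-2.22, -0.14, -0.02] rows>=1.3
[0.0, -14.2, 53.1] [0.0, 0.0, 0.0] rows>=1.1
[33.0, 0.0, -0.0] [0.0, 0.0, 0.0] rows>=0.7
```

Emit:
{"name": "arm_command", "arguments": {"steps": [{"translation": [-3, 16, 5], "rotation": [-0.8, -0.05, 0], "claw": 0}, {"translation": [-6, 32, 15], "rotation": [-1.5, -0.1, 0], "claw": 0}, {"translation": [-9, 46, 25], "rotation": [-2.22, -0.14, 0], "claw": 0}, {"translation": [-9, 46, 25], "rotation": [-2.22, -0.14, 0], "claw": 0}]}}

```text
clock: 7.0
tool_pos: [0.4602, 0.1963, 0.1289]
orientation: [-165.1, 0.0, -86.5]
force: [-0.3, -0.4, -0.1]
opening: 0.0002
gripper_force: 0.0
```

Run:
```python
from h import *
o=ctrl.get_obs();print(o['clock'],o['joint_pos'],o['force'])
p,Q=meas();print((p-S0)@Rs*1000)
plan((seat(-120,192,45),Rt(15)),(seat(-120,159,45),Rt(15)))
```

```text
7.0 [ 53.48449065   1.31276758 -47.98997088  21.30928325 -32.77887995
 -67.2071086 ] [-0.30274117 -0.39283993 -0.09244903]
[-116.58492218  192.59004228  100.0961739 ]
[0.5, -11.0, 54.1] [0.02, -0.01, -0.06] rows>=1.1
[33.0, 0.0, -0.0] [0.0, 0.0, 0.0] rows>=0.7
```

Reached. Now lower and nudge the lever open.

Emit:
{"name": "arm_command", "arguments": {"steps": [{"translation": [0.5, -6, 27], "rotation": [0, 0, 0], "claw": 0}, {"translation": [0.5, -11, 54], "rotation": [0, 0, 0], "claw": 0}, {"translation": [0.5, -11, 54], "rotation": [0, 0, 0], "claw": 0}]}}

```text
clock: 7.3
tool_pos: [0.4841, 0.1947, 0.0778]
orientation: [-165.1, -0.2, -86.5]
force: [-0.5, -0.3, -0.9]
opening: 0.0006
gripper_force: 0.0
```

Emit:
{"name": "arm_command", "arguments": {"steps": [{"translation": [10, 0, 0], "rotation": [0, 0, 0], "claw": 0}, {"translation": [18, 0, 0], "rotation": [0, 0, 0], "claw": 0}, {"translation": [24, 0, 0], "rotation": [0, 0, 0], "claw": 0}, {"translation": [29, 0, 0], "rotation": [0, 0, 0], "claw": 0}, {"translation": [33, 0, 0], "rotation": [0, 0, 0], "claw": 0}]}}

```text
clock: 7.8
tool_pos: [0.4864, 0.1627, 0.0804]
orientation: [-165.0, 0.0, -86.5]
force: [-1.5, 2.1, -0.0]
opening: 0.0003
gripper_force: 1.0
```

Emit:
{"name": "arm_command", "arguments": {"steps": [{"translation": [0, 0, 0], "rotation": [0, 0, 0], "claw": 0}, {"translation": [-15, 0, 0], "rotation": [0, 0, 0], "claw": 0}, {"translation": [-30, 5, -30], "rotation": [0, 0, 0], "claw": 0}, {"translation": [-30, 10, -75], "rotation": [0, 0, 0], "claw": 0}, {"translation": [-30, 15, -120], "rotation": [0, 0, 0], "claw": 0}]}}

```text
clock: 8.3
tool_pos: [0.4377, 0.1897, 0.1921]
orientation: [-165.2, -0.1, -86.5]
force: [-0.2, 1.1, 1.5]
opening: 0.0005
gripper_force: 0.0
```

Run:
```python
from h import *
im,d,P=shot('top'); L=(P-S0)@Rs*1000
for nm,m in(('lever',(L[...,0]<-60)&(L[...,0]>-170)&(L[...,1]>80)&(L[...,1]<230)&(L[...,2]>45)&(L[...,2]<78)),('finger',(L[...,0]>12)&(L[...,0]<70)&(L[...,1]>60)&(L[...,1]<135)&(L[...,2]>30)&(L[...,2]<60))):
    X=L[m]; print(nm,len(X),X.mean(0).round(1),X.min(0).round(),X.max(0).round(), cv2.fitLine(X[:,:2].astype(np.float32),2,0,.01,.01).ravel().round(3))
cv2.imwrite('pics/l.png',cv2.resize(im[100:260,180:400,::-1],None,fx=3,fy=3))
p,Q=meas();print(p,ctrl.get_obs()['joint_pos'])
plan(((.46,.1,.25),Rdn(-86)),((.46,-.1,.25),Rdn(-75)),((.467,-.342,.18),Rdn(-63.2)),((.467,-.342,.0525),Rdn(-63.2)))
```

```text
lever 118 [-105.5  133.5   67.4] [-148.  118.   50.] [-61. 148.  76.] [   0.975   -0.22  -105.531  133.464]
finger 77 [ 31.9 103.4  48.9] [12. 92. 42.] [ 53. 120.  55.] [  0.961  -0.276  31.862 103.43 ]
[0.43878843 0.19133716 0.19979859] [ 56.74712986  -6.23436588 -43.00401461  17.1051291  -45.06075913
 -64.5073305 ]
[92.3, -28.3, -44.7] [-3.05, 0.04, -0.1] rows>=2.1
[199.5, 14.0, 0.0] [-0.0, 0.0, -2.2] rows>=4.0
[235.6, 55.9, 70.0] [-0.0, 0.0, -2.36] rows>=5.0
[0.0, -0.0, 127.5] [0.0, 0.0, 0.0] rows>=2.5
```

View pics/l.png

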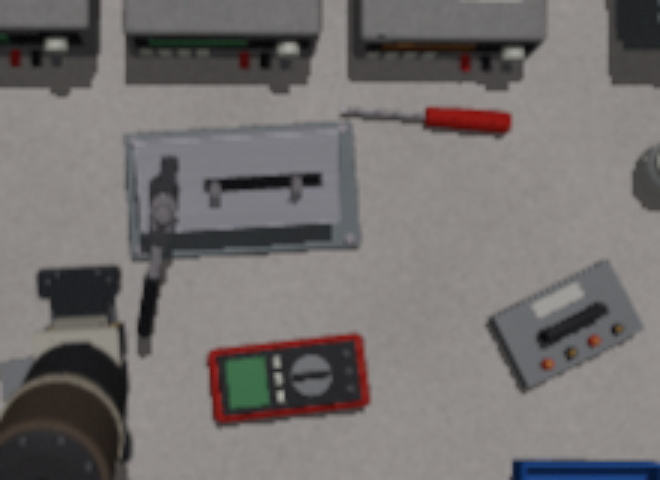

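The lever is now almost straight down the slope at (150,300) in the crop, with the finger clear of the adapter's place. The adapter at (570,325) is upright where I put it.

Emit:
{"name": "arm_command", "arguments": {"steps": [{"translation": [20, -6, -12], "rotation": [-0.6, 0, 0], "claw": 40}, {"translation": [40, -12, -24], "rotation": [-1.3, 0, 0], "claw": 40}, {"translation": [60, -18, -32], "rotation": [-2, 0, 0], "claw": 40}, {"translation": [77, -24, -40], "rotation": [-2.6, 0, 0], "claw": 40}, {"translation": [92.3, -28.3, -44.7], "rotation": [-3.05, 0.04, -0.1], "claw": 40}]}}

```text
clock: 8.85
tool_pos: [0.4609, 0.0981, 0.243]
orientation: [179.6, -0.2, -86.1]
force: [0.4, 0.6, 0.1]
opening: 0.0348
gripper_force: 0.0
```

Emit:
{"name": "arm_command", "arguments": {"steps": [{"translation": [40, 3, 0], "rotation": [0, 0, -0.44], "claw": 40}, {"translation": [80, 6, 0], "rotation": [0, 0, -0.88], "claw": 40}, {"translation": [120, 8, 0], "rotation": [0, 0, -1.32], "claw": 40}, {"translation": [160, 11, 0], "rotation": [0, 0, -1.76], "claw": 40}, {"translation": [199.5, 14, 0], "rotation": [0, 0, -2.2], "claw": 40}]}}

```text
clock: 9.35
tool_pos: [0.4595, -0.1028, 0.2432]
orientation: [179.6, -0.2, -75.0]
force: [0.6, 1.1, 0.5]
opening: 0.04
gripper_force: 0.0
```

Emit:
{"name": "arm_command", "arguments": {"steps": [{"translation": [48, 11, 10], "rotation": [0, 0, -0.6], "claw": 40}, {"translation": [96, 23, 20], "rotation": [0, 0, -1.2], "claw": 40}, {"translation": [143, 34, 35], "rotation": [0, 0, -1.8], "claw": 40}, {"translation": [190, 45, 50], "rotation": [0, 0, -2.36], "claw": 40}, {"translation": [235.6, 56, 70], "rotation": [0, 0, -2.36], "claw": 40}]}}

```text
clock: 9.85
tool_pos: [0.4662, -0.3433, 0.1754]
orientation: [179.6, -0.2, -63.2]
force: [0.5, 0.1, 1.3]
opening: 0.0398
gripper_force: 0.0
```

Run:
```python
from h import *
z=np.load('top.npz'); im,P=z['im'],pts('top',z['d'])
m=np.zeros(P.shape[:2],bool); m[182:237,339:400]=1
m1=m&(P[...,2]>0.02)&(P[...,2]<0.09); mh=m&(P[...,2]>0.055)&(P[...,2]<.09)
print(cv2.minAreaRect(P[m1][:,:2].astype(np.float32)),cv2.minAreaRect(P[mh][:,:2].astype(np.float32)))
plan(((.467,-.342,.0525),Rdn(-63.2)))
```

```text
((0.47273963689804077, -0.33866655826568604), (0.0897570252418518, 0.15117020905017853), 26.692289352416992) ((0.4726881682872772, -0.33868059515953064), (0.014020610600709915, 0.07592696696519852), 26.834962844848633)
[-1.2, -2.1, 122.8] [0.07, -0.04, 0.01] rows>=2.5
```

Run:
```python
from h import *
plan(((.4725,-.3388,.0525),Rdn(-63.2)))
```

```text
[-1.5, -8.5, 122.8] [0.07, -0.04, 0.01] rows>=2.5
```

Emit:
{"name": "arm_command", "arguments": {"steps": [{"translation": [-1.5, -8.5, 35], "rotation": [0.07, -0.04, 0], "claw": 40}, {"translation": [-1.5, -8.5, 75], "rotation": [0.07, -0.04, 0], "claw": 40}, {"translation": [-1.5, -8.5, 105], "rotation": [0.07, -0.04, 0], "claw": 40}, {"translation": [-1.5, -8.5, 121], "rotation": [0.07, -0.04, 0], "claw": 40}, {"translation": [-1.5, -8.5, 122], "rotation": [0.07, -0.04, 0], "claw": 40}]}}

```text
clock: 10.35
tool_pos: [0.4706, -0.3359, 0.0507]
orientation: [179.7, 0.3, -63.3]
force: [0.2, -0.1, 0.3]
opening: 0.0398
gripper_force: 0.0
```

Emit:
{"name": "arm_command", "arguments": {"steps": [{"translation": [0, 0, 0], "rotation": [0, 0, 0], "claw": 40}, {"translation": [0, 0, 0], "rotation": [0, 0, 0], "claw": 0}, {"translation": [0, 0, 0], "rotation": [0, 0, 0], "claw": 0}, {"translation": [0, 0, 0], "rotation": [0, 0, 0], "claw": 0}, {"translation": [0, 0, 0], "rotation": [0, 0, 0], "claw": 0}]}}

```text
clock: 10.85
tool_pos: [0.471, -0.3372, 0.0548]
orientation: [179.8, 0.1, -63.2]
force: [-6.6, -4.4, 4.4]
opening: 0.0138
gripper_force: 27.0
```

Emit:
{"name": "arm_command", "arguments": {"steps": [{"translation": [0, 0, 0], "rotation": [0, 0, 0], "claw": 0}, {"translation": [0, 0, -10], "rotation": [0, 0, 0], "claw": 0}, {"translation": [0, 0, -35], "rotation": [0, 0, 0], "claw": 0}, {"translation": [0, 0, -80], "rotation": [0, 0, 0], "claw": 0}, {"translation": [0, 0, -125], "rotation": [0, 0, 0], "claw": 0}]}}

```text
clock: 11.35
tool_pos: [0.472, -0.3357, 0.1793]
orientation: [179.9, 0.2, -63.3]
force: [1.4, -0.7, -6.0]
opening: 0.0134
gripper_force: 30.0
```

Run:
```python
from h import *
o=ctrl.get_obs();print(o['clock'],o['opening'],o['force'])
plan(((.50,-.15,.25),Rdn(-75)),((.53,0,.25),Rt(15)),(seat(0,9,110),Rdock))
```

```text
11.35 0.013397015548893589 [ 1.36124781 -0.67591636 -6.02950811]
[-153.5, -108.4, -70.4] [0.02, 0.03, 2.35] rows>=4.0
[-137.1, -67.8, -0.0] [2.99, 0.29, 2.24] rows>=3.1
[-16.9, -23.8, 62.5] [3.0, -0.0, -0.0] rows>=1.7
```

Emit:
{"name": "arm_command", "arguments": {"steps": [{"translation": [-30, -22, -20], "rotation": [0, 0, 0.47], "claw": 0}, {"translation": [-61, -43, -40], "rotation": [0, 0, 0.94], "claw": 0}, {"translation": [-92, -65, -60], "rotation": [0, 0, 1.41], "claw": 0}, {"translation": [-123, -87, -70], "rotation": [0, 0, 1.88], "claw": 0}, {"translation": [-153.5, -108.4, -70.4], "rotation": [0, 0, 2.35], "claw": 0}]}}

```text
clock: 11.85
tool_pos: [0.5011, -0.1488, 0.2511]
orientation: [-179.8, 0.0, -75.1]
force: [1.4, 0.3, -6.7]
opening: 0.0138
gripper_force: 29.9
```

Emit:
{"name": "arm_command", "arguments": {"steps": [{"translation": [-27, -14, 0], "rotation": [0.6, 0.06, 0.45], "claw": 0}, {"translation": [-55, -27, 0], "rotation": [1.2, 0.12, 0.9], "claw": 0}, {"translation": [-82, -41, 0], "rotation": [1.8, 0.18, 1.35], "claw": 0}, {"translation": [-110, -54, 0], "rotation": [2.4, 0.24, 1.8], "claw": 0}, {"translation": [-137, -67.8, 0], "rotation": [2.99, 0.29, 2.24], "claw": 0}]}}

```text
clock: 12.35
tool_pos: [0.5298, 0.0005, 0.2491]
orientation: [-165.0, 0.2, -86.4]
force: [0.6, -0.1, -6.4]
opening: 0.0138
gripper_force: 29.9
```

Emit:
{"name": "arm_command", "arguments": {"steps": [{"translation": [-4, -6, 10], "rotation": [0.75, 0, 0], "claw": 0}, {"translation": [-8, -12, 25], "rotation": [1.5, 0, 0], "claw": 0}, {"translation": [-13, -18, 40], "rotation": [2.3, 0, 0], "claw": 0}, {"translation": [-17, -24, 55], "rotation": [3, 0, 0], "claw": 0}]}}

```text
clock: 12.75
tool_pos: [0.5657, 0.0171, 0.2044]
orientation: [-150.3, -0.0, -86.4]
force: [3.4, -2.9, -2.0]
opening: 0.0134
gripper_force: 29.9
```

```bash
cat >> h.py <<'E'
def st():
    o=ctrl.get_obs();p,Q=meas();print(o['clock'],'seat',((p-S0)@Rs*1000).round(1),'Fseat',(o['force']@Rs).round(1),'rot',(R.from_matrix(Rdock.T@Q).as_rotvec(degrees=True)).round(2),'q',o['joint_pos'].round(0),o['opening'].round(4))
E
python3 - <<'E'
from h import *
im,d,P=shot('top'); L=(P-S0)@Rs*1000
st()
cv2.imwrite('pics/a.png',np.hstack([cv2.resize(im[110:230,200:330,::-1],None,fx=3,fy=3,interpolation=2),cv2.resize(shot('side')[0][130:250,220:350,::-1],None,fx=3,fy=3,interpolation=2)]))
plan((seat(0,10,100),Rdock),(seat(0,10,80),Rdock))
E
```

```text
Traceback (most recent call last):
  File "h.py", line 29, in st
    o=ctrl.get_obs();p,Q=meas();print(o['clock'],'seat',((p-S0)@Rs*1000).round(1),'Fseat',(o['force']@Rs).round(1),'rot',(R.from_matrix(Rdock.T@Q).as_rotvec(degrees=True)).round(2),'q',o['joint_pos'].round(0),o['opening'].round(4))
                                                                                                                                                                                                                 ^^^^^^^^^^^^^^^^^^
AttributeError: 'float' object has no attribute 'round'
```

```bash
sed -i "s/o\['opening'\].round(4)/round(o['opening'],4)/" h.py
python3 - <<'E'
from h import *
z=np.load('top.npz'); im=z['im']
st()
cv2.imwrite('pics/a.png',np.hstack([cv2.resize(im[110:230,200:330,::-1],None,fx=3,fy=3,interpolation=2),cv2.resize(shot('side')[0][130:250,220:350,::-1],None,fx=3,fy=3,interpolation=2)]))
plan((seat(0,10,100),Rdock),(seat(0,10,80),Rdock))
E
```

```text
12.8 seat [ -2.    7.7 116.2] Fseat [-9.7  2.9 -7.7] rot [-0.49  0.15 -0.25] q [ 25.  -5. -53.  37. -17. -54.] 0.014
[-5.8, -2.4, 16.9] [0.15, -0.07, 0.02] rows>=0.4
[0.0, -0.0, 20.0] [0.0, 0.0, 0.0] rows>=0.4
```

View pics/a.png

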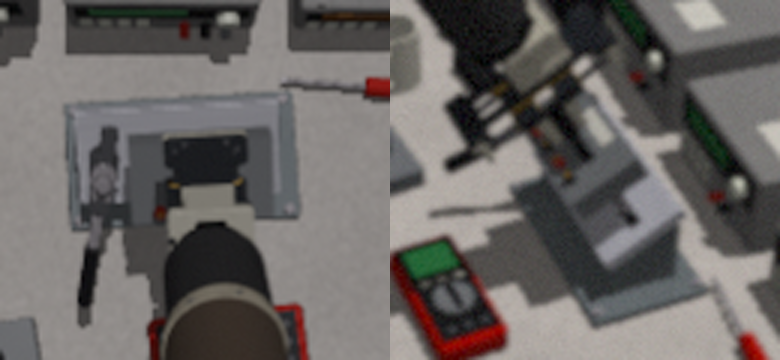

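The adapter is held level with the seat and above the pegs, with the clamp clear at its left. The posts face down the slope.

Run:
```python
from h import *
for n in('top','side'):
    z=np.load(n+'.npz'); L=(pts(n,z['d'])-S0)@Rs*1000
    m=(abs(L[...,0])<55)&(abs(L[...,1]-8)<90)&(L[...,2]>85)&(L[...,2]<106)
    X=L[m]; print(n,m.sum(),cv2.minAreaRect(X[:,:2].astype(np.float32)),np.median(X[:,2]))
    for x0 in(-30,0,30):
        k=abs(X[:,0]-x0)<12; print(x0,k.sum(),X[k][:,1].min().round(1),X[k][:,1].max().round(1))
    A=np.c_[X[:,:2],np.ones(len(X))];print('tilt',np.linalg.lstsq(A,X[:,2],rcond=None)[0].round(3))
```

```text
top 570 ((6.666858673095703, 7.684715270996094), (91.54814147949219, 149.4381866455078), 0.05615707486867905) 96.6751639573063
-30 104 -65.1 81.5
0 152 -66.2 82.3
30 151 -66.4 81.2
tilt [-3.3000e-02  1.3000e-02  9.6617e+01]
side 605 ((-1.3306198120117188, 4.6768951416015625), (89.82392883300781, 155.2882080078125), 0.38582614064216614) 92.95444067612016
-30 177 -70.7 63.0
0 111 -73.0 82.4
30 196 -69.0 68.9
tilt [-4.0000e-02  3.4000e-02  9.3848e+01]
```

Emit:
{"name": "arm_command", "arguments": {"steps": [{"translation": [-2, -2, 8], "rotation": [0.1, -0.05, 0.02], "claw": 0}, {"translation": [-3, -2.4, 15], "rotation": [0.15, -0.07, 0.02], "claw": 0}, {"translation": [-3, -2.4, 18], "rotation": [0.15, -0.07, 0.02], "claw": 0}, {"translation": [-3, -2.4, 18], "rotation": [0.15, -0.07, 0.02], "claw": 0}]}}

```text
clock: 13.25
tool_pos: [0.5779, 0.0181, 0.1905]
orientation: [-149.7, 0.1, -86.5]
force: [1.5, -0.2, -5.9]
opening: 0.0138
gripper_force: 30.0
```

```bash
python3 -c "
from h import *
st()"
```

```text
13.25 seat [  5.8   7.1 100.6] Fseat [-1.7 -0.3 -5.8] rot [ 0.31 -0.02  0.25] q [ 21.  -3. -55.  46. -12. -60.] 0.0138
```

```bash
cat > kin.py <<'E'
from h import *
from scipy.optimize import least_squares
def rot(ax,a): return R.from_euler(ax,a,degrees=True).as_matrix()
def fk(k,q):
    a,b,e,h,r0,d,lat,dw=k
    # frame: x forward,y left,z up; q2 lean forward; forearm pitch q2-q3
    R1=rot('z',q[0]); Ru=R1@rot('y',q[1]); Rf=R1@rot('y',q[1]-q[2])
    p=R1@np.array([r0,lat,h])+Ru@np.array([0,0,a])+Rf@np.array([b,0,e])
    Rw=Rf@rot('x',k4*q[3])@rot('y',-q[4])  # tool z along local x at q5=0
    p=p+Rw@np.array([d,0,dw])
    Rt_=Rw@np.array([[0,0,1],[0,-1,0],[1,0,0]]).astype(float)@rot('z',q[5])
    return p,Rt_
k4=1
D=[([92.8825,20.5875,.6379,-.019,-70.135,-16.507],[.15892,.65557,.2257],[179.91,-.007,-13.63]),
([-17.189,12.894,-13.676,.007,-63.483,43.921],[.46735,-.34539,.19985],[179.957,.032,-63.265]),
([49.907,-4.0514,-57.6808,47.8949,-26.0503,-88.129],[.4881,.1888,.1705],[-153.9,-.6,-86.6]),
([53.484,1.3128,-47.99,21.309,-32.779,-67.207],[.4602,.1963,.1289],[-165.1,0,-86.5]),
([56.747,-6.234,-43.004,17.105,-45.061,-64.507],[.43879,.19134,.1998],[-165.2,-.1,-86.5])]
o=ctrl.get_obs(); D.append((o['joint_pos'],o['tool_pos'],o['orientation']))
def res(k,full=False): 
    return np.concatenate([fk(k,q)[0]-np.array(p) for q,p,_ in D])
def roterr(s): 
    global k4;k4=s
    return [round(np.degrees(R.from_matrix(fk([0]*8,q)[1].T@R.from_euler('xyz',r,degrees=True).as_matrix()).magnitude()),1) for q,_,r in D]
e=[roterr(s) for s in(1,-1)]; k4=1 if max(e[0])<max(e[1]) else -1
K=least_squares(res,[.6,.6,.05,.4,.1,.25,-.19,0]).x
lo=np.array([-176.03,-82,-58.28,-173.9,-174.8,-173.7]);hi=np.array([176,121.7,71.7,95.5,-.11,173.7])
def ik(p,Rg,q0):
    f=lambda q: np.r_[(fk(K,q)[0]-p)*1000,R.from_matrix(fk(K,q)[1].T@Rg).as_rotvec(degrees=True)*5]
    s=least_squares(f,np.clip(q0,lo+.01,hi-.01),bounds=(lo,hi)); return s.x,np.abs(s.fun).max()
if __name__=='__main__':
    print(e,K.round(4),(np.abs(res(K)).max()*1000).round(1))
    q=o['joint_pos']
    for z in(100,90,80,70,60,54):
        q,r=ik(seat(0,9,z),Rdock,q); print(z,q.round(1),r.round(2))
    # alternative: half-turned tool etc
    for y,name in((180,'flip'),):
        for g in ([20,0,-50,-170+180-10,-15,120],[20,0,-50,45,-15,120]):
            print(name,*[v.round(1) for v in ik(seat(0,9,54),Rdock@rot('z',180),g)])
E
python3 kin.py
```

```text
[[np.float64(123.0), np.float64(2.2), np.float64(176.8), np.float64(172.1), np.float64(165.8), np.float64(121.4)], [np.float64(123.0), np.float64(2.2), np.float64(93.7), np.float64(135.6), np.float64(141.0), np.float64(149.5)]] [ 0.624   0.2692  0.0827  0.1252  0.037   0.4795 -0.1844  0.0996] 32.5
100 [  15.7    1.8  -53.7   85.7   -6.  -173.7] 22.45
90 [  15.6    3.   -53.2   85.8   -6.  -173.7] 19.08
80 [  15.4    4.1  -52.8   86.    -5.9 -173.7] 15.75
70 [  15.2    5.3  -52.3   86.2   -5.8 -173.7] 12.47
60 [  15.     6.4  -51.8   86.4   -5.7 -173.7] 9.24
54 [  14.9    7.1  -51.5   86.6   -5.6 -173.7] 7.32
flip [ 2.000e+01  9.000e+00 -4.480e+01 -1.739e+02 -1.000e-01  1.098e+02] 47.7
flip [ 15.3   6.5 -52.4  74.2  -6.   -5.8] 0.0
```

```bash
sed -i "s/@rot('z',q\[5\])/@rot('z',90-q[5])/; s/Rdock@rot('z',180),g/Rdock@rot('z',180),g/" kin.py; python3 kin.py
```

```text
[[np.float64(0.0), np.float64(0.0), np.float64(95.8), np.float64(42.7), np.float64(34.1), np.float64(91.1)], [np.float64(0.0), np.float64(0.0), np.float64(0.0), np.float64(0.0), np.float64(0.6), np.float64(0.0)]] [ 0.624   0.2692  0.0827  0.1252  0.037   0.4795 -0.1844  0.0996] 32.5
100 [ 19.9  -0.8 -54.9  49.4 -10.6 -63. ] 0.0
90 [ 18.7   0.8 -54.7  54.3  -9.1 -67. ] 0.0
80 [ 17.6   2.4 -54.3  59.6  -8.  -71.4] 0.0
70 [ 16.6   4.  -53.7  65.2  -7.  -76.2] 0.0
60 [ 15.7   5.5 -52.9  70.9  -6.3 -81.2] 0.0
54 [ 15.3   6.5 -52.4  74.2  -6.  -84.2] 0.0
flip [ 15.3   6.5 -52.4  74.2  -6.   95.8] 0.0
flip [ 15.3   6.5 -52.4  74.2  -6.   95.8] 0.0
```

Emit:
{"name": "arm_command", "arguments": {"steps": [{"translation": [-1, 3, 0], "rotation": [-0.06, 0, -0.05], "claw": 0}, {"translation": [-2, 5.8, 0.6], "rotation": [-0.06, 0, -0.05], "claw": 0}, {"translation": [-2, 5.8, 0.6], "rotation": [-0.06, 0, -0.05], "claw": 0}, {"translation": [-2, 5.8, 0.6], "rotation": [-0.06, 0, -0.05], "claw": 0}]}}

```text
clock: 13.65
tool_pos: [0.573, 0.0211, 0.1874]
orientation: [-149.9, 0.1, -86.1]
force: [0.2, 0.4, -5.5]
opening: 0.014
gripper_force: 30.0
```

Run:
```python
from h import *
st()
for n in('top','side'):
    shot(n);z=np.load(n+'.npz'); L=(pts(n,z['d'])-S0)@Rs*1000
    m=(abs(L[...,0])<60)&(abs(L[...,1]-8)<90)&(L[...,2]>72)&(L[...,2]<90)
    X=L[m]; print(n,m.sum(),cv2.minAreaRect(X[:,:2].astype(np.float32)),np.median(X[:,2]))
    A=np.c_[X[:,:2],np.ones(len(X))];print('tilt',np.linalg.lstsq(A,X[:,2],rcond=None)[0].round(3))
st()
```

```text
13.65 seat [  0.2  10.4 100.2] Fseat [-2.6  0.4 -4.9] rot [ 0.08 -0.13 -0.07] q [ 21.  -3. -56.  46. -12. -61.] 0.014
top 535 ((5.148525238037109, 11.2847900390625), (91.92218780517578, 149.579833984375), 0.817200779914856) 77.92291084560898
tilt [-1.8000e-02  2.1000e-02  7.7881e+01]
side 578 ((1.3608551025390625, 1.8808059692382812), (89.8298568725586, 143.01388549804688), 0.017351282760500908) 76.99956694421772
tilt [-2.9000e-02  2.1000e-02  7.7857e+01]
13.75 seat [  0.4  10.4 100.1] Fseat [-3.3  0.8 -5.2] rot [ 0.08 -0.13 -0.06] q [ 21.  -3. -56.  46. -12. -61.] 0.0141
```

```bash
cat >> h.py <<'E'
Rg=Rdock@R.from_euler('xyz',[1.3,1.2,0],degrees=True).as_matrix()
E
python3 -c "
from h import *
plan((seat(-2.5,8.5,86),Rg),(seat(-2.5,8.5,74),Rg))"
```

```text
[1.9, 2.9, 14.1] [0.24, 0.27, 0.01] rows>=0.3
[-0.3, 0.3, 12.0] [0.0, 0.0, 0.0] rows>=0.2
```

Emit:
{"name": "arm_command", "arguments": {"steps": [{"translation": [1, 1.5, 5], "rotation": [0.12, 0.13, 0], "claw": 0}, {"translation": [1.9, 2.9, 10], "rotation": [0.24, 0.27, 0], "claw": 0}, {"translation": [1.9, 2.9, 14], "rotation": [0.24, 0.27, 0], "claw": 0}, {"translation": [1.9, 2.9, 14], "rotation": [0.24, 0.27, 0], "claw": 0}]}}

```text
clock: 14.15
tool_pos: [0.5806, 0.0183, 0.1809]
orientation: [-149.5, -0.9, -86.8]
force: [0.3, -0.5, -5.5]
opening: 0.0137
gripper_force: 29.9
```

Emit:
{"name": "arm_command", "arguments": {"steps": [{"translation": [0, 0, 3], "rotation": [0, 0, 0], "claw": 0}, {"translation": [0, 0, 5], "rotation": [0, 0, 0], "claw": 0}, {"translation": [0, 0, 7], "rotation": [0, 0, 0], "claw": 0}, {"translation": [0, 0, 8], "rotation": [0, 0, 0], "claw": 0}, {"translation": [0, 0, 8], "rotation": [0, 0, 0], "claw": 0}]}}

```text
clock: 14.65
tool_pos: [0.5856, 0.0185, 0.1768]
orientation: [-149.7, -0.9, -86.7]
force: [-0.3, -0.2, -6.2]
opening: 0.0138
gripper_force: 29.9
```

```bash
python3 -c "
from h import *
st()"
```

```text
14.65 seat [ 5.6  7.  84.8] Fseat [-3.3 -0.2 -5.2] rot [ 0.26  0.99 -0.04] q [ 14.  -1. -58.  64.  -7. -73.] 0.0138
```

```bash
sed -i "s/a,b,e,h,r0,d,lat,dw=k/a,b,e,h,r0,d,lat,dw,dy=k/; s/np.array(\[d,0,dw\])/np.array([d,dy,dw])/; s/-.19,0\]).x/-.1,0,-.1],x_scale=.1).x/; s/\[0\]\*8/[0]*9/" kin.py
python3 - <<'E'
import re
s=open('kin.py').read()
s=s.replace("o=ctrl.get_obs(); D.append","D.append(([21.,-3.,-56.,46.,-12.,-61.],[.573,.0211,.1874],[-149.9,.1,-86.1])) if 0 else None\no=ctrl.get_obs(); D.append")
s=s.replace("print(e,K","print(res(K).reshape(-1,3).round(4)*1000,K")
open('kin.py','w').write(s)
E
python3 kin.py; python3 -c "
from h import *
o=ctrl.get_obs();print(o['joint_pos'],o['tool_pos'],o['orientation'])"
```

```text
[[-0. -0.  0.]
 [ 0.  0. -0.]
 [-0.  0.  0.]
 [ 0. -0. -0.]
 [ 0. -0. -0.]
 [ 0. -0.  0.]] [ 0.6016  0.4636  0.      0.1988 -0.      0.3781 -0.      0.     -0.1918] 0.0
100 [ 21.3  -2.9 -55.6  46.1 -12.1 -60.8] 0.0
90 [ 18.2  -1.7 -57.1  53.3  -9.  -65.6] 0.0
80 [ 14.3  -0.5 -58.3  61.9  -5.9 -70.9] 0.89
70 [ 12.5   0.8 -58.3  65.2  -4.5 -72.8] 3.42
60 [ 10.4   2.  -58.3  69.5  -3.1 -75.2] 6.08
54 [  8.8   2.7 -58.3  72.7  -2.2 -77.2] 7.76
flip [  8.8   2.7 -58.3  72.7  -2.2 102.8] 7.8
flip [  8.8   2.7 -58.3  72.7  -2.2 102.8] 7.8
[ 13.97050176  -0.87854086 -58.21985232  64.29420692  -6.77659296
 -72.95964428] [0.58558097 0.01853379 0.17679236] [-149.73892749   -0.87329797  -86.70853987]
```

```bash
cat > ms.py <<'E'
from kin import *
def sols(p,Rg,n=150,seed=0):
    rng=np.random.default_rng(seed);out=[]
    for i in range(n):
        q,r=ik(p,Rg,lo+rng.random(6)*(hi-lo))
        if r<.05 and not any(np.abs(q-s).max()<1 for s in out): out.append(q)
    return out
E
python3 - <<'E'
from ms import *
for z in(54,100):
  for fl in(0,180):
    print(z,fl)
    for q in sols(seat(0,9,z),Rdock@rot('z',fl)): print(q.round(1))
E
```

```text
54 0
54 180
100 0
[ 21.3  -2.9 -55.6  46.1 -12.1 -60.8]
100 180
[ 21.3  -2.9 -55.6  46.1 -12.1 119.2]
```

Run:
```python
from ms import *
for b in(-40,-30,-20,-12,12,20,30,40):
    for fl in (0,):
        Rb=Rdock@rot('y',b)@rot('z',fl)
        S=[sols(seat(0,9,z),Rb,25) for z in(50,54,110)]
        print(b,[[q.round(0).astype(int).tolist() for q in s] for s in S])
```

```text
-40 [[[-14, 19, -12, -56, -61, 59]], [[-14, 18, -12, -56, -62, 59]], [[-15, 13, -13, -54, -65, 54]]]
-30 [[[-7, 13, -17, -50, -48, 49]], [[-7, 13, -17, -49, -49, 49]], [[-6, 7, -18, -46, -52, 43]]]
-20 [[[5, 8, -24, -37, -34, 32]], [[5, 8, -24, -37, -34, 31]], [[6, 1, -25, -32, -37, 24]]]
-12 [[[16, 5, -34, -16, -20, 4]], [[16, 5, -34, -16, -20, 4]], [[18, -2, -35, -11, -25, -3]]]
12 [[], [], [[24, -2, -58, 67, -23, -84]]]
20 [[], [], [[30, 0, -58, 68, -34, -91]]]
30 [[[29, 11, -57, 80, -40, -106]], [[30, 11, -57, 79, -41, -105]], [[37, 5, -56, 66, -46, -97]]]
40 [[[37, 17, -54, 72, -52, -107]], [[37, 17, -54, 71, -52, -107]], [[42, 11, -53, 63, -56, -101]]]
```

Run:
```python
from ms import *
C=R.from_euler('xyz',[1.3,1.2,0],degrees=True).as_matrix()
st()
plan((seat(-10,8,130),Rdock),((.53,-.03,.25),Rt(12)),((.49,-.15,.22),Rdn(-75)@C),((.47,-.29,.12),Rdn(-66)@C),((.47,-.29,.056),Rdn(-66)@C))
q=[-17,13,-14,0,-63,44]
for p,Rr in(((.47,-.29,.2),Rdn(-66)),((.47,-.29,.2),Rdn(-66)@rot('y',-15)),((.47,-.29,.05),Rdn(-66)@rot('y',-15)),((.5,-.12,.25),Rt(10)@rot('y',-15)),(seat(0,9,110),Rdock@rot('y',-15)),(seat(0,9,54),Rdock@rot('y',-15))):
    q,r=ik(np.array(p),Rr,q);print(q.round(0),r.round(2))
```

```text
14.65 seat [ 5.6  7.  84.8] Fseat [-3.3 -0.2 -5.2] rot [ 0.26  0.99 -0.04] q [ 14.  -1. -58.  64.  -7. -73.] 0.0138
[-0.2, 15.4, -45.2] [-0.05, -0.2, 0.01] rows>=1.0
[45.8, -1.5, -47.6] [-3.6, 0.0, 0.0] rows>=2.1
[117.1, 53.0, 19.4] [-2.11, -0.02, -2.27] rows>=2.6
[127.9, 57.9, 101.4] [0.04, -0.04, -1.8] rows>=3.5
[-1.3, 1.5, 64.0] [0.0, 0.0, 0.0] rows>=1.3
[-11.  10. -17.   0. -63.  35.] 0.0
[-19.  18.  -3. -11. -79.  47.] 0.0
[-20.  27. -12. -12. -62.  50.] 0.0
[ -5.   3. -14. -18. -67.  16.] 0.0
[ 14.  -1. -31. -20. -30.   9.] 0.0
[ 12.   6. -29. -26. -26.  16.] 0.0
```

Emit:
{"name": "arm_command", "arguments": {"steps": [{"translation": [0, 2, -10], "rotation": [0, 0, 0], "claw": 0}, {"translation": [0, 6, -25], "rotation": [0, 0, 0], "claw": 0}, {"translation": [0, 12, -40], "rotation": [0, -0.1, 0], "claw": 0}, {"translation": [0, 15, -45], "rotation": [0, -0.2, 0], "claw": 0}, {"translation": [0, 15, -45], "rotation": [-0.05, -0.2, 0], "claw": 0}]}}

```text
clock: 15.15
tool_pos: [0.5495, 0.0173, 0.2091]
orientation: [-149.9, 0.1, -86.2]
force: [0.7, 0.2, -5.2]
opening: 0.0138
gripper_force: 29.9
```

Run:
```python
from ms import *
C=R.from_euler('xyz',[1.3,1.2,0],degrees=True).as_matrix()
st()
plan(((.53,-.03,.25),Rt(12)),((.49,-.15,.22),Rdn(-75)@C),((.47,-.29,.12),Rdn(-66)@C),((.47,-.29,.056),Rdn(-66)@C))
```

```text
15.15 seat [ -9.5   8.2 130.9] Fseat [-2.   0.2 -4.8] rot [ 0.09 -0.09 -0.02] q [ 26.  -7. -54.  37. -18. -55.] 0.0138
[45.9, -1.0, -46.8] [-3.62, 0.02, 0.01] rows>=2.1
[117.1, 53.0, 19.4] [-2.11, -0.02, -2.27] rows>=2.6
[127.9, 57.9, 101.4] [0.04, -0.04, -1.8] rows>=3.5
[-1.3, 1.5, 64.0] [0.0, 0.0, 0.0] rows>=1.3
```

Emit:
{"name": "arm_command", "arguments": {"steps": [{"translation": [11, 0, -14], "rotation": [-0.8, 0, 0], "claw": 0}, {"translation": [23, 0, -28], "rotation": [-1.7, 0, 0], "claw": 0}, {"translation": [34, -1, -40], "rotation": [-2.7, 0, 0], "claw": 0}, {"translation": [46, -1, -47], "rotation": [-3.62, 0.02, 0], "claw": 0}]}}

```text
clock: 15.55
tool_pos: [0.5314, -0.0297, 0.2516]
orientation: [-168.1, 0.0, -86.2]
force: [0.4, -0.6, -5.7]
opening: 0.0143
gripper_force: 29.9
```

Emit:
{"name": "arm_command", "arguments": {"steps": [{"translation": [29, 13, 5], "rotation": [-0.5, 0, -0.55], "claw": 0}, {"translation": [58, 26, 10], "rotation": [-1, 0, -1.1], "claw": 0}, {"translation": [88, 40, 15], "rotation": [-1.6, 0, -1.7], "claw": 0}, {"translation": [117, 53, 19.4], "rotation": [-2.11, -0.02, -2.27], "claw": 0}]}}

```text
clock: 15.95
tool_pos: [0.4906, -0.1518, 0.2193]
orientation: [-178.9, -1.3, -74.9]
force: [0.1, -0.0, -6.3]
opening: 0.0134
gripper_force: 30.0
```

Emit:
{"name": "arm_command", "arguments": {"steps": [{"translation": [32, 15, 25], "rotation": [0, 0, -0.45], "claw": 0}, {"translation": [64, 29, 50], "rotation": [0, 0, -0.9], "claw": 0}, {"translation": [96, 44, 76], "rotation": [0, 0, -1.35], "claw": 0}, {"translation": [128, 58, 101], "rotation": [0.04, -0.04, -1.8], "claw": 0}, {"translation": [128, 58, 101], "rotation": [0.04, -0.04, -1.8], "claw": 0}]}}

```text
clock: 16.45
tool_pos: [0.4675, -0.2937, 0.1162]
orientation: [-179.1, -1.1, -66.2]
force: [-0.9, 1.8, -7.4]
opening: 0.0136
gripper_force: 29.9
```

Run:
```python
from ms import *
C=R.from_euler('xyz',[1.3,1.2,0],degrees=True).as_matrix()
plan(((.47,-.29,.056),Rdn(-66)@C))
```

```text
[-3.5, -2.8, 60.2] [0.08, 0.03, -0.03] rows>=1.2
```

Emit:
{"name": "arm_command", "arguments": {"steps": [{"translation": [0, 0, 20], "rotation": [0, 0, 0], "claw": 0}, {"translation": [0, 0, 40], "rotation": [0, 0, 0], "claw": 0}, {"translation": [0, 0, 53], "rotation": [0, 0, 0], "claw": 0}, {"translation": [0, 0, 60.5], "rotation": [0, 0, 0], "claw": 0}, {"translation": [0, 0, 60.5], "rotation": [0, 0, 0], "claw": 0}]}}

```text
clock: 16.95
tool_pos: [0.4717, -0.2912, 0.0591]
orientation: [-178.9, -1.2, -66.0]
force: [-0.2, 0.2, -6.0]
opening: 0.0139
gripper_force: 29.9
```

Emit:
{"name": "arm_command", "arguments": {"steps": [{"translation": [0, 0, 0], "rotation": [0, 0, 0], "claw": 44}, {"translation": [0, 0, 0], "rotation": [0, 0, 0], "claw": 44}, {"translation": [0, 0, 0], "rotation": [0, 0, 0], "claw": 44}, {"translation": [0, 0, -35], "rotation": [0, 0, 0], "claw": 44}, {"translation": [0, 0, -80], "rotation": [0, 0, 0], "claw": 44}]}}

```text
clock: 17.45
tool_pos: [0.4686, -0.2901, 0.1399]
orientation: [-178.9, -1.2, -66.0]
force: [1.3, -0.4, 0.3]
opening: 0.043
gripper_force: 0.0
```

Emit:
{"name": "arm_command", "arguments": {"steps": [{"translation": [40, 0, -20], "rotation": [0, -1, 0], "claw": 44}, {"translation": [80, 0, -40], "rotation": [0, -2, 0], "claw": 44}, {"translation": [110, 0, -50], "rotation": [0, -3, 0], "claw": 44}, {"translation": [110, 0, -50], "rotation": [0, -3, 0], "claw": 44}]}}

```text
clock: 17.85
tool_pos: [0.5152, -0.3956, 0.1914]
orientation: [-178.8, 13.8, -65.9]
force: [-0.2, -0.0, -1.9]
opening: 0.0439
gripper_force: 0.0
```

Run:
```python
from ms import *
im,d,P=shot('top'); cv2.imwrite('pics/r.png',cv2.resize(im[150:290,300:420,::-1],None,fx=4,fy=4))
m=(P[...,2]>.03)&(P[...,2]<.0405)&(abs(P[...,0]-.47)<.12)&(abs(P[...,1]+.29)<.12)
print(m.sum(),cv2.minAreaRect(P[m][:,:2].astype(np.float32)))
mh=(P[...,2]>.06)&(P[...,2]<.076)&(abs(P[...,0]-.47)<.06)&(abs(P[...,1]+.29)<.06)
print(mh.sum(),cv2.minAreaRect(P[mh][:,:2].astype(np.float32)))
st();print(ctrl.get_obs()['tool_pos'],ctrl.get_obs()['orientation'])
```

```text
522 ((0.4735584557056427, -0.2823742628097534), (0.09007152915000916, 0.13319098949432373), 24.1090030670166)
53 ((0.4714108407497406, -0.27695345878601074), (0.013590559363365173, 0.04560265317559242), 26.331823348999023)
17.9 seat [ -72.5 -399.2  146.2] Fseat [-0.9 -0.  -0.5] rot [-30.8  -18.79 -16.08] q [-26.  27.   8. -10. -81.  53.] 0.044
[ 0.51396248 -0.39324658  0.1908615 ] [-178.79269197   13.75151898  -65.85459284]
```

View pics/r.png

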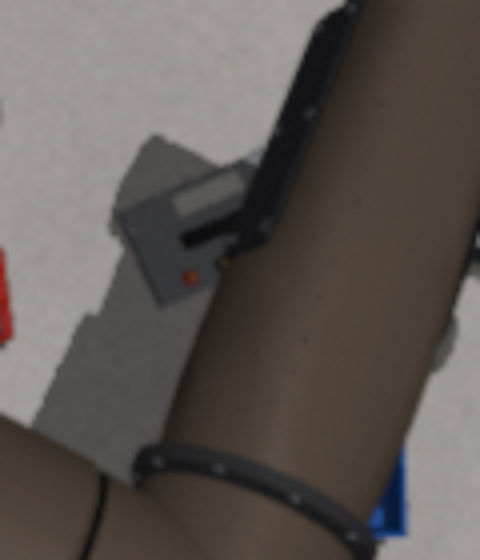

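The adapter sits flat at the left centre of the picture, with its handle clear at (210,230) and its right end hidden by the arm.

Run:
```python
from ms import *
Rl=Rdn(-65.9)@rot('y',-15)
p=np.array([.4755,-.2905,.050]); 
plan((p-.1*Rl[:,2],Rl),(p,Rl),(p+np.array([0,0,.12]),Rl))
```

```text
[-70.7, -5.6, 63.0] [-0.24, -0.25, 0.01] rows>=1.9
[0.0, 0.0, 100.0] [0.0, 0.0, 0.0] rows>=2.0
[-31.1, 0.0, -115.9] [0.0, 0.0, 0.0] rows>=2.4
```

Emit:
{"name": "arm_command", "arguments": {"steps": [{"translation": [-35, -3, 25], "rotation": [-0.2, -0.2, 0], "claw": 44}, {"translation": [-70.7, -5.6, 45], "rotation": [-0.24, -0.25, 0], "claw": 44}, {"translation": [-70.7, -5.6, 63], "rotation": [-0.24, -0.25, 0], "claw": 44}, {"translation": [-70.7, -5.6, 63], "rotation": [-0.24, -0.25, 0], "claw": 44}]}}

```text
clock: 18.3
tool_pos: [0.4832, -0.3088, 0.1474]
orientation: [180.0, 15.0, -65.5]
force: [0.5, -0.4, 0.3]
opening: 0.0441
gripper_force: 0.0
```

Run:
```python
from ms import *
Rl=Rdn(-65.9)@rot('y',-15)
p=np.array([.4755,-.2905,.050]); 
plan((p,Rl))
```

```text
[6.1, -0.6, 99.2] [0.02, 0.01, 0.07] rows>=2.0
```

Emit:
{"name": "arm_command", "arguments": {"steps": [{"translation": [6, -0.6, 35], "rotation": [0, 0, 0.07], "claw": 44}, {"translation": [6, -0.6, 70], "rotation": [0, 0, 0.07], "claw": 44}, {"translation": [6, -0.6, 92], "rotation": [0, 0, 0.07], "claw": 44}, {"translation": [6, -0.6, 99], "rotation": [0, 0, 0.07], "claw": 44}, {"translation": [6, -0.6, 99], "rotation": [0, 0, 0.07], "claw": 44}]}}

```text
clock: 18.8
tool_pos: [0.4773, -0.2931, 0.0512]
orientation: [179.9, 15.0, -66.0]
force: [0.4, -1.3, 0.3]
opening: 0.0439
gripper_force: 0.0
```

Emit:
{"name": "arm_command", "arguments": {"steps": [{"translation": [0, 0, 0], "rotation": [0, 0, 0], "claw": 0}, {"translation": [0, 0, 0], "rotation": [0, 0, 0], "claw": 0}, {"translation": [0, 0, 0], "rotation": [0, 0, 0], "claw": 0}, {"translation": [0, 0, 0], "rotation": [0, 0, 0], "claw": 0}, {"translation": [0, 0, 0], "rotation": [0, 0, 0], "claw": 0}]}}

```text
clock: 19.3
tool_pos: [0.476, -0.2938, 0.0518]
orientation: [179.8, 15.0, -66.0]
force: [-4.9, -3.1, 6.0]
opening: 0.0137
gripper_force: 30.0
```

Run:
```python
from ms import *
o=ctrl.get_obs();p,Q=meas();print(o['tool_pos'],o['orientation'],o['force'])
Rl=Rdn(-65.9)@rot('y',-15)
d=lambda b:Rdock@rot('y',b)
plan((p+np.array([0,0,.13]),Q),((.50,-.12,.25),Rt(10)@rot('y',-15)),((.54,-.01,.25),Rt(22)@rot('y',-15)),(seat(0,9,105),Rdock@rot('y',-15)))
```

```text
[ 0.47602841 -0.29377332  0.05180031] [179.82124015  14.96600454 -65.98119884] [-4.94878685 -3.07614097  6.03808858]
[-33.6, 0.4, -125.6] [0.0, 0.0, 0.0] rows>=2.6
[-161.5, -92.5, -27.7] [2.99, 0.34, 3.4] rows>=3.8
[-101.4, -46.4, 35.6] [2.32, 0.0, -0.62] rows>=2.3
[-9.4, -8.1, 71.3] [1.55, -0.0, -0.41] rows>=1.4
```

Emit:
{"name": "arm_command", "arguments": {"steps": [{"translation": [-2, 0, -8], "rotation": [0, 0, 0], "claw": 0}, {"translation": [-9, 0, -33], "rotation": [0, 0, 0], "claw": 0}, {"translation": [-18, 0, -67], "rotation": [0, 0, 0], "claw": 0}, {"translation": [-27, 0, -100], "rotation": [0, 0, 0], "claw": 0}, {"translation": [-33.6, 0.4, -125.6], "rotation": [0, 0, 0], "claw": 0}]}}

```text
clock: 19.8
tool_pos: [0.4775, -0.293, 0.183]
orientation: [-180.0, 14.9, -66.0]
force: [1.0, -0.6, -5.3]
opening: 0.0139
gripper_force: 30.0
```

Emit:
{"name": "arm_command", "arguments": {"steps": [{"translation": [-32, -18, -6], "rotation": [0.6, 0.07, 0.68], "claw": 0}, {"translation": [-64, -37, -11], "rotation": [1.2, 0.14, 1.36], "claw": 0}, {"translation": [-97, -55, -17], "rotation": [1.8, 0.2, 2.04], "claw": 0}, {"translation": [-129, -74, -22], "rotation": [2.4, 0.27, 2.72], "claw": 0}, {"translation": [-161.5, -92.5, -27.7], "rotation": [2.99, 0.34, 3.4], "claw": 0}]}}

```text
clock: 20.3
tool_pos: [0.5005, -0.1179, 0.2496]
orientation: [-169.5, 14.9, -83.8]
force: [0.9, 1.5, -5.1]
opening: 0.0143
gripper_force: 30.0
```

Emit:
{"name": "arm_command", "arguments": {"steps": [{"translation": [-25, -12, 9], "rotation": [0.58, 0, -0.15], "claw": 0}, {"translation": [-50, -23, 18], "rotation": [1.16, 0, -0.3], "claw": 0}, {"translation": [-75, -35, 27], "rotation": [1.74, 0, -0.46], "claw": 0}, {"translation": [-101.4, -46.4, 35.6], "rotation": [2.32, 0, -0.62], "claw": 0}]}}

```text
clock: 20.7
tool_pos: [0.5402, -0.0082, 0.2491]
orientation: [-157.2, 14.0, -80.6]
force: [-0.0, -0.4, -5.9]
opening: 0.0139
gripper_force: 30.0
```

Run:
```python
from ms import *
st()
plan((seat(0,6,105),Rdock@rot('y',-15)))
```

```text
20.7 seat [  1.1 -16.7 171. ] Fseat [-3.  -0.4 -5.1] rot [ -7.82 -15.04   1.14] q [ 10.  -3. -23. -17. -48.   6.] 0.0139
[-4.9, -7.9, 69.2] [1.52, 0.01, -0.43] rows>=1.4
```

Emit:
{"name": "arm_command", "arguments": {"steps": [{"translation": [-1, -2, 17], "rotation": [0.4, 0, -0.1], "claw": 0}, {"translation": [-2.5, -4, 35], "rotation": [0.8, 0, -0.2], "claw": 0}, {"translation": [-4, -6, 52], "rotation": [1.2, 0, -0.33], "claw": 0}, {"translation": [-4.9, -7.9, 69], "rotation": [1.52, 0, -0.43], "claw": 0}, {"translation": [-4.9, -7.9, 69], "rotation": [1.52, 0, -0.43], "claw": 0}]}}

```text
clock: 21.2
tool_pos: [0.5687, 0.0158, 0.1884]
orientation: [-149.5, 13.0, -78.6]
force: [-0.1, -0.4, -6.6]
opening: 0.0139
gripper_force: 30.0
```

```bash
cat > meas_ad.py <<'E'
from ms import *
st()
for n in('top','side'):
    shot(n);z=np.load(n+'.npz'); L=(pts(n,z['d'])-S0)@Rs*1000
    m=(abs(L[...,0])<60)&(abs(L[...,1]-8)<90)&(L[...,2]>75)&(L[...,2]<99)
    X=L[m]; zm=np.median(X[:,2]); X=X[abs(X[:,2]-zm)<5]; print(n,len(X),cv2.minAreaRect(X[:,:2].astype(np.float32)),zm)
    A=np.c_[X[:,:2],np.ones(len(X))];print('tilt',np.linalg.lstsq(A,X[:,2],rcond=None)[0].round(3),X[:,:2].min(0),X[:,:2].max(0))
E
python3 meas_ad.py
```

```text
21.2 seat [ -3.4   5.4 103.4] Fseat [-3.4 -0.4 -5.7] rot [-3.900e-01 -1.506e+01  1.000e-02] q [ 13.   0. -30. -21. -30.  11.] 0.0139
top 473 ((-0.391448974609375, 10.865325927734375), (148.39181518554688, 93.04644012451172), 87.45909118652344) 84.7034987635974
tilt [-1.0000e-03 -8.0000e-03  8.4922e+01] [-45.66652735 -63.8159657 ] [48.24437557 84.36215949]
side 446 ((-0.33432769775390625, -4.25433349609375), (89.13121795654297, 132.6977996826172), 0.3458629548549652) 84.89926617075372
tilt [-7.0000e-03 -0.0000e+00  8.4913e+01] [-45.0814628  -70.39679737] [44.08242278 62.35621782]
```

```bash
cat >> h.py <<'E'
Rb=Rdock@R.from_euler('y',-15,degrees=True).as_matrix()
E
python3 -c "
from h import *
plan((seat(-2.5,4,80),Rb),(seat(-2.5,4,70),Rb))"
```

```text
[7.2, 2.3, 24.1] [0.04, 0.01, 0.0] rows>=0.5
[2.6, -0.0, 9.7] [0.0, 0.0, 0.0] rows>=0.2
```

Emit:
{"name": "arm_command", "arguments": {"steps": [{"translation": [3, 1, 10], "rotation": [0.04, 0, 0], "claw": 0}, {"translation": [6, 2, 20], "rotation": [0.04, 0, 0], "claw": 0}, {"translation": [7.2, 2.3, 24], "rotation": [0.04, 0, 0], "claw": 0}, {"translation": [7.2, 2.3, 24], "rotation": [0.04, 0, 0], "claw": 0}]}}

```text
clock: 21.7
tool_pos: [0.582, 0.0149, 0.1679]
orientation: [-149.1, 13.0, -78.7]
force: [-0.8, 0.8, -5.1]
opening: 0.0138
gripper_force: 30.0
```

```bash
python3 -c "
from h import *
st()
plan((seat(-2.5,4,74),Rb),(seat(-2.5,4,70),Rb))"
```

```text
21.7 seat [-2.1  3.6 79. ] Fseat [-3.2  0.8 -4.1] rot [  0.08 -14.99   0.04] q [ 12.   3. -30. -24. -28.  14.] 0.0138
[0.9, 0.4, 5.0] [-0.02, -0.0, -0.01] rows>=0.1
[1.0, -0.0, 3.9] [0.0, 0.0, 0.0] rows>=0.1
```

Emit:
{"name": "arm_command", "arguments": {"steps": [{"translation": [0.3, 0.2, 2], "rotation": [0, 0, 0], "claw": 0}, {"translation": [0.6, 0.4, 4], "rotation": [0, 0, 0], "claw": 0}, {"translation": [0.9, 0.4, 5], "rotation": [0, 0, 0], "claw": 0}, {"translation": [1.4, 0.4, 7], "rotation": [0, 0, 0], "claw": 0}, {"translation": [1.4, 0.4, 7], "rotation": [0, 0, 0], "claw": 0}]}}

```text
clock: 22.2
tool_pos: [0.5852, 0.0159, 0.1624]
orientation: [-149.0, 13.0, -78.6]
force: [0.2, 0.9, -5.9]
opening: 0.014
gripper_force: 30.0
```

```bash
python3 -c "
from h import *
st()"
```

```text
22.2 seat [-2.   4.4 72.7] Fseat [-2.7  0.9 -5.3] rot [  0.17 -15.01   0.  ] q [ 12.   4. -30. -25. -27.  15.] 0.014
```

Emit:
{"name": "arm_command", "arguments": {"steps": [{"translation": [0.5, 0, 2], "rotation": [0, 0, 0], "claw": 0}, {"translation": [1, 0, 4], "rotation": [0, 0, 0], "claw": 0}, {"translation": [1.6, 0, 6], "rotation": [0, 0, 0], "claw": 0}, {"translation": [1.6, 0, 6], "rotation": [0, 0, 0], "claw": 0}]}}

```text
clock: 22.6
tool_pos: [0.5884, 0.0161, 0.1569]
orientation: [-149.0, 13.0, -78.6]
force: [-0.8, -0.6, -6.8]
opening: 0.0141
gripper_force: 30.0
```

```bash
python3 -c "
from h import *
st()
plan((seat(-2.2,4.3,58),Rb))"
```

```text
22.6 seat [-2.1  4.4 66.3] Fseat [-4.1 -0.5 -5.5] rot [  0.16 -15.01   0.  ] q [ 11.   4. -30. -25. -27.  16.] 0.0141
[2.2, 0.2, 8.0] [-0.03, 0.0, 0.0] rows>=0.2
```

Emit:
{"name": "arm_command", "arguments": {"steps": [{"translation": [0.6, 0.1, 2], "rotation": [0, 0, 0], "claw": 0}, {"translation": [1.1, 0.2, 4], "rotation": [0, 0, 0], "claw": 0}, {"translation": [1.7, 0.2, 6], "rotation": [-0.03, 0, 0], "claw": 0}, {"translation": [2.2, 0.2, 8], "rotation": [-0.03, 0, 0], "claw": 0}, {"translation": [2.2, 0.2, 8], "rotation": [-0.03, 0, 0], "claw": 0}]}}

```text
clock: 23.1
tool_pos: [0.5926, 0.0163, 0.1497]
orientation: [-149.1, 12.9, -78.6]
force: [-0.4, 0.5, -8.1]
opening: 0.0138
gripper_force: 30.0
```

Emit:
{"name": "arm_command", "arguments": {"steps": [{"translation": [0.4, 0, 1.5], "rotation": [0, 0, 0], "claw": 0}, {"translation": [0.8, 0, 3], "rotation": [0, 0, 0], "claw": 0}, {"translation": [1, 0, 4], "rotation": [0, 0, 0], "claw": 0}, {"translation": [1, 0, 4], "rotation": [0, 0, 0], "claw": 0}]}}

```text
clock: 23.5
tool_pos: [0.5943, 0.0163, 0.1464]
orientation: [-149.1, 12.9, -78.6]
force: [-3.5, -1.5, -3.5]
opening: 0.0141
gripper_force: 30.0
```

```bash
python3 -c "
from h import *
st()"
```

```text
23.5 seat [-2.1  4.2 54.3] Fseat [-4.9 -1.2 -1.3] rot [  0.04 -15.    -0.02] q [ 11.   6. -29. -26. -26.  18.] 0.0141
```

Emit:
{"name": "arm_command", "arguments": {"steps": [{"translation": [0.3, 0, 1], "rotation": [0, 0, 0], "claw": 0}, {"translation": [0.5, 0, 2], "rotation": [0, 0, 0], "claw": 0}, {"translation": [0.7, 0, 2.5], "rotation": [0, 0, 0], "claw": 0}, {"translation": [0.7, 0, 2.5], "rotation": [0, 0, 0], "claw": 0}]}}

```text
clock: 23.9
tool_pos: [0.5943, 0.0163, 0.1461]
orientation: [-149.1, 13.0, -78.5]
force: [-25.4, -4.4, 22.0]
opening: 0.0136
gripper_force: 30.0
```

```bash
python3 -c "
from h import *
st()
print(ctrl.get_obs()['moment']@Rs)"
```

```text
23.9 seat [-2.3  4.2 54. ] Fseat [-11.1  -2.8  31.9] rot [  0.06 -15.07  -0.07] q [ 11.   6. -29. -27. -26.  18.] 0.0136
[1.35233011 5.82074585 1.41454774]
```

Emit:
{"name": "arm_command", "arguments": {"steps": [{"translation": [-0.5, 0, -1.8], "rotation": [0, 0, 0], "claw": 0}, {"translation": [-0.5, 0, -1.8], "rotation": [0, 0, 0], "claw": 0}, {"translation": [-0.5, 0, -1.8], "rotation": [0, 0, 0], "claw": 40}, {"translation": [-0.5, 0, -1.8], "rotation": [0, 0, 0], "claw": 40}, {"translation": [-0.5, 0, -1.8], "rotation": [0, 0, 0], "claw": 40}]}}

```text
clock: 24.4
tool_pos: [0.5966, 0.0167, 0.1473]
orientation: [-148.9, 12.9, -78.6]
force: [-0.0, -0.4, -0.8]
opening: 0.0321
gripper_force: 0.0
```

Emit:
{"name": "arm_command", "arguments": {"steps": [{"translation": [0, 0, -10], "rotation": [0, 0, 0], "claw": 40}, {"translation": [0, 0, -30], "rotation": [0, 0, 0], "claw": 40}, {"translation": [0, 0, -60], "rotation": [0, 0, 0], "claw": 40}, {"translation": [0, 10, -90], "rotation": [0, 0, 0], "claw": 20}, {"translation": [0, 20, -110], "rotation": [0, 0, 0], "claw": 0}]}}

```text
clock: 24.9
tool_pos: [0.5262, -0.0171, 0.2306]
orientation: [-148.9, 12.9, -78.6]
force: [0.2, 0.7, 0.7]
opening: 0.029
gripper_force: 0.0
```

```bash
cat > ad2.py <<'E'
from ms import *
st()
for n in('top','side'):
    shot(n);z=np.load(n+'.npz'); L=(pts(n,z['d'])-S0)@Rs*1000
    m=(abs(L[...,0])<50)&(abs(L[...,1]-8)<85)&(L[...,2]>25)&(L[...,2]<43)
    X=L[m]; zm=np.median(X[:,2]); X=X[abs(X[:,2]-zm)<5]; print(n,len(X),cv2.minAreaRect(X[:,:2].astype(np.float32)),zm)
    A=np.c_[X[:,:2],np.ones(len(X))];print('tilt',np.linalg.lstsq(A,X[:,2],rcond=None)[0].round(3),X[:,:2].min(0),X[:,:2].max(0))
    m=(L[...,0]<-60)&(L[...,0]>-170)&(L[...,1]>80)&(L[...,1]<230)&(L[...,2]>45)&(L[...,2]<78); X=L[m]
    if len(X)>5: print('lever',len(X),X.mean(0).round(1),cv2.fitLine(X[:,:2].astype(np.float32),2,0,.01,.01).ravel().round(3))
E
python3 ad2.py
```

```text
24.9 seat [-20.8 -24.7 162.2] Fseat [0.6 0.6 0.5] rot [  0.24 -14.98  -0.05] q [  9.  -7. -31. -21. -37.  13.] 0.029
top 828 ((2.495929718017578, 8.766471862792969), (93.22803497314453, 149.62149047851562), 0.3434165120124817) 34.95262058668356
tilt [-1.00e-03  0.00e+00  3.49e+01] [-44.17691887 -65.78033302] [49.40219986 83.49714672]
lever 115 [-106.2  133.5   67.3] [   0.975   -0.221 -106.224  133.514]
side 672 ((-1.0286598205566406, 6.58544921875), (155.09829711914062, 89.27735137939453), 89.91776275634766) 34.23532089007402
tilt [ 1.0000e-03 -2.0000e-03  3.4218e+01] [-45.63220885 -71.00546164] [43.65694356 84.19294814]
lever 23 [-108.8  124.9   63.1] [   0.965   -0.263 -108.794  124.905]
```

```bash
cat > lev.py <<'E'
from ms import *
def pose(a,c=17.5,r=115,z=50,t=15,extra=0):
    A=np.radians(a); u=np.array([-np.cos(A),np.sin(A)]); v=np.array([np.sin(A),np.cos(A)])
    xy=np.array([0,110])+r*u+(extra-c)*v
    tt=t+(max(0,a-10))/80*10
    return seat(xy[0],xy[1],z),Rt(tt)@rot('z',a)
E
python3 - <<'E'
from lev import *
q=ctrl.get_obs()['joint_pos']
q,r=ik(*[x for x in pose(8,z=110)],q);print('pre',q.round(0),r.round(2))
for a in(8,12,25,40,55,70,80,90): 
    q,r=ik(*pose(a),q);print(a,q.round(0),r.round(2), ((pose(a)[0]-S0)@Rs*1000).round(0))
p1=((.47,.02,.25),Rt(15))
plan(p1,pose(8,z=115),pose(8),pose(16),pose(25))
E
```

```text
pre [ 45.  -3. -50.  18. -33. -64.] 0.0
8 [ 41.   5. -52.  24. -22. -66.] 0.0 [-116.  109.   50.]
12 [ 42.   5. -53.  25. -22. -73.] 0.0 [-116.  117.   50.]
25 [ 44.   5. -55.  33. -20. -95.] 0.0 [-112.  143.   50.]
40 [  44.    5.  -56.   41.  -19. -118.] 0.0 [-99. 171.  50.]
55 [  44.    6.  -55.   47.  -18. -139.] 0.0 [-80. 194.  50.]
70 [  44.    7.  -54.   51.  -18. -158.] 0.0 [-56. 212.  50.]
80 [  43.    7.  -53.   54.  -19. -169.] 0.0 [-37. 220.  50.]
90 [  44.    8.  -49.   48.  -20. -174.] 5.23 [-18. 225.  50.]
[-50.6, 36.5, -31.0] [-3.05, 2.98, 0.4] rows>=2.5
[-92.6, 33.2, 103.0] [-0.0, 0.0, 1.6] rows>=2.8
[-2.3, -16.7, 62.8] [0.0, 0.0, 0.0] rows>=1.3
[-16.2, 1.3, -0.2] [0.15, -0.03, 1.6] rows>=0.9
[-18.2, 1.4, -0.9] [0.21, -0.08, 1.8] rows>=1.1
```

Emit:
{"name": "arm_command", "arguments": {"steps": [{"translation": [-10, 7, -8], "rotation": [-0.6, 0.6, 0], "claw": 0}, {"translation": [-20, 15, -16], "rotation": [-1.2, 1.2, 0.1], "claw": 0}, {"translation": [-30, 22, -24], "rotation": [-1.8, 1.8, 0.2], "claw": 0}, {"translation": [-40, 30, -31], "rotation": [-2.5, 2.4, 0.3], "claw": 0}, {"translation": [-50.6, 36.5, -31], "rotation": [-3.05, 2.98, 0.4], "claw": 0}]}}

```text
clock: 25.5
tool_pos: [0.4708, 0.0213, 0.2485]
orientation: [-165.2, -0.1, -86.3]
force: [1.1, -0.2, -0.1]
opening: 0.0002
gripper_force: 0.0
```

Emit:
{"name": "arm_command", "arguments": {"steps": [{"translation": [-23, 8, 20], "rotation": [0, 0, 0.4], "claw": 0}, {"translation": [-46, 16, 42], "rotation": [0, 0, 0.8], "claw": 0}, {"translation": [-70, 25, 65], "rotation": [0, 0, 1.2], "claw": 0}, {"translation": [-92.6, 33, 90], "rotation": [0, 0, 1.6], "claw": 0}, {"translation": [-92.6, 33.2, 103], "rotation": [0, 0, 1.6], "claw": 0}]}}

```text
clock: 26.0
tool_pos: [0.458, 0.1147, 0.1372]
orientation: [-165.5, 2.0, -93.9]
force: [0.0, -0.6, -1.0]
opening: 0.0005
gripper_force: 0.0
```

```bash
cat >> lev.py <<'E'
def pose(a,gap=0,r=115,z=50,t=15,extra=0,half=8):
    A=np.radians(a); u=np.array([-np.cos(A),np.sin(A)]); v=np.array([np.sin(A),np.cos(A)])
    ph=min(a,70); m=np.radians(a-ph); c=half+9.5*np.cos(m)+21*np.sin(m)
    xy=np.array([0,110])+r*u+(extra-c)*v
    return seat(xy[0],xy[1],z),Rt(t+(max(0,a-10))/80*10)@rot('z',ph)
def rows(groups):
    p,Q=meas()
    for g in groups:
        print('call')
        for w in g:
            t,r=delta(p,Q,*w); print('  ',t.tolist(),r.tolist())
        p,Q=g[-1]
E
python3 - <<'E'
from lev import *
st()
rows([[pose(8,z=z) for z in(90,70,55,50)]])
E
```

```text
26.0 seat [-119.   111.3  111.1] Fseat [-0.5 -0.6 -0.8] rot [-15.31   1.02   7.85] q [ 46.  -3. -49.  18. -34. -64.] 0.0005
call
   [1.5, -8.4, 19.6] [0.07, -0.0, 0.02]
   [0.8, -13.7, 38.9] [0.07, -0.0, 0.02]
   [0.2, -17.6, 53.4] [0.07, -0.0, 0.02]
   [0.0, -18.9, 58.2] [0.07, -0.0, 0.02]
```

Emit:
{"name": "arm_command", "arguments": {"steps": [{"translation": [1.5, -8, 20], "rotation": [0.07, 0, 0.02], "claw": 0}, {"translation": [1, -14, 39], "rotation": [0.07, 0, 0.02], "claw": 0}, {"translation": [0.2, -17.6, 53.4], "rotation": [0.07, 0, 0.02], "claw": 0}, {"translation": [0, -19, 58], "rotation": [0.07, 0, 0.02], "claw": 0}, {"translation": [0, -19, 58], "rotation": [0.07, 0, 0.02], "claw": 0}]}}

```text
clock: 26.5
tool_pos: [0.4916, 0.1121, 0.0869]
orientation: [-165.1, 2.0, -94.1]
force: [-0.3, -0.5, -0.5]
opening: 0.0004
gripper_force: 0.0
```

Run:
```python
from lev import *
st()
rows([[pose(a) for a in g] for g in((11,14,18,23,28),(33,38,43,48,53))])
```

```text
26.5 seat [-115.2  106.5   50.8] Fseat [-0.6 -0.5 -0.3] rot [-14.97   1.15   8.02] q [ 41.   5. -52.  24. -23. -66.] 0.0004
call
   [-8.0, 1.9, 1.0] [0.02, -0.02, 0.58]
   [-14.1, 2.4, 0.9] [0.1, -0.04, 1.18]
   [-22.2, 2.5, 0.6] [0.19, -0.06, 1.98]
   [-32.3, 1.9, 0.1] [0.31, -0.1, 2.98]
   [-42.4, 0.5, -0.7] [0.42, -0.16, 3.98]
call
   [-10.0, 1.2, -0.8] [0.11, -0.06, 1.0]
   [-20.1, 1.5, -1.8] [0.21, -0.14, 2.0]
   [-30.2, 0.9, -3.0] [0.31, -0.22, 3.0]
   [-40.2, -0.5, -4.4] [0.4, -0.31, 4.0]
   [-49.9, -2.8, -5.9] [0.48, -0.41, 5.0]
```

Emit:
{"name": "arm_command", "arguments": {"steps": [{"translation": [-8, 1.9, 1], "rotation": [0.02, -0.02, 0.58], "claw": 0}, {"translation": [-14, 2.4, 0.9], "rotation": [0.1, -0.04, 1.18], "claw": 0}, {"translation": [-22, 2.5, 0.6], "rotation": [0.19, -0.06, 1.98], "claw": 0}, {"translation": [-32, 1.9, 0.1], "rotation": [0.31, -0.1, 2.98], "claw": 0}, {"translation": [-42, 0.5, -0.7], "rotation": [0.42, -0.16, 3.98], "claw": 0}]}}

```text
clock: 27.0
tool_pos: [0.4935, 0.1535, 0.0902]
orientation: [-164.6, 8.1, -113.4]
force: [1.7, -4.5, 0.6]
opening: 0.0002
gripper_force: 1.7
```

Emit:
{"name": "arm_command", "arguments": {"steps": [{"translation": [-10, 1.2, -0.8], "rotation": [0.11, -0.06, 1], "claw": 0}, {"translation": [-20, 1.5, -1.8], "rotation": [0.21, -0.14, 2], "claw": 0}, {"translation": [-30, 0.9, -3], "rotation": [0.31, -0.22, 3], "claw": 0}, {"translation": [-40, -0.5, -4.4], "rotation": [0.4, -0.31, 4], "claw": 0}, {"translation": [-50, -2.8, -5.9], "rotation": [0.48, -0.41, 5], "claw": 0}]}}

```text
clock: 27.5
tool_pos: [0.5136, 0.197, 0.1033]
orientation: [-167.4, 16.2, -137.7]
force: [-0.1, -5.4, -1.6]
opening: 0.0005
gripper_force: 1.7
```

Run:
```python
from lev import *
st()
rows([[pose(a) for a in g] for g in((57,61,65,69,73),(76,79,81,83,84))])
```

```text
27.5 seat [-83.2 189.8  51.3] Fseat [-1.2 -5.3 -1.1] rot [-8.83  4.5  53.14] q [  44.    6.  -55.   46.  -18. -137.] 0.0005
call
   [-9.1, 2.1, 0.3] [0.04, -0.08, 0.75]
   [-17.1, 2.5, -0.7] [0.09, -0.16, 1.55]
   [-25.2, 2.4, -1.8] [0.14, -0.25, 2.35]
   [-33.2, 1.8, -3.0] [0.18, -0.35, 3.15]
   [-40.1, 0.9, -4.0] [0.22, -0.44, 3.35]
call
   [-5.0, 0.6, -0.6] [0.03, -0.07, -0.0]
   [-10.1, 1.0, -1.1] [0.05, -0.14, -0.0]
   [-13.5, 1.2, -1.5] [0.07, -0.19, 0.0]
   [-16.9, 1.2, -1.9] [0.09, -0.23, 0.0]
   [-18.6, 1.2, -2.1] [0.09, -0.26, 0.0]
```

Emit:
{"name": "arm_command", "arguments": {"steps": [{"translation": [-9, 2.1, 0.3], "rotation": [0.04, -0.08, 0.75], "claw": 0}, {"translation": [-17, 2.5, -0.7], "rotation": [0.09, -0.16, 1.55], "claw": 0}, {"translation": [-25, 2.4, -1.8], "rotation": [0.14, -0.25, 2.35], "claw": 0}, {"translation": [-33, 1.8, -3], "rotation": [0.18, -0.35, 3.15], "claw": 0}, {"translation": [-40, 0.9, -4], "rotation": [0.22, -0.44, 3.35], "claw": 0}]}}

```text
clock: 28.0
tool_pos: [0.54, 0.2237, 0.1181]
orientation: [-171.8, 21.5, -154.6]
force: [-1.3, -3.6, -1.8]
opening: 0.0005
gripper_force: 1.7
```

Emit:
{"name": "arm_command", "arguments": {"steps": [{"translation": [-5, 0.6, -0.6], "rotation": [0.03, -0.07, 0], "claw": 0}, {"translation": [-10, 1, -1.1], "rotation": [0.05, -0.14, 0], "claw": 0}, {"translation": [-13.5, 1.2, -1.5], "rotation": [0.07, -0.19, 0], "claw": 0}, {"translation": [-17, 1.2, -1.9], "rotation": [0.09, -0.23, 0], "claw": 0}, {"translation": [-18.6, 1.2, -2.1], "rotation": [0.09, -0.26, 0], "claw": 0}]}}

```text
clock: 28.5
tool_pos: [0.5549, 0.2337, 0.1264]
orientation: [-171.3, 22.7, -154.2]
force: [-2.7, -2.0, -1.0]
opening: 0.0002
gripper_force: 1.5
```

```bash
cat > lv.py <<'E'
from lev import *
st()
im,d,P=shot('top'); L=(P-S0)@Rs*1000
for lo_,hi_ in((135,185),(185,275)):
    m=(abs(L[...,0])<60)&(L[...,1]>lo_)&(L[...,1]<hi_)&(L[...,2]>48)&(L[...,2]<80)
    dark=m&(im.max(-1)<60)
    X=L[m]; print(m.sum(),X.mean(0).round(1) if len(X) else '',X.min(0).round(),X.max(0).round(),cv2.fitLine(X[:,:2].astype(np.float32),2,0,.01,.01).ravel().round(3) if len(X)>3 else '')
m=(abs(L[...,0])<60)&(L[...,1]>50)&(L[...,1]<96)&(L[...,2]>37)&(L[...,2]<54);X=L[m]
print('finger',len(X),X.mean(0).round(1),X.min(0).round(),X.max(0).round())
cv2.imwrite('pics/lv%d.png'%int(ctrl.get_obs()['clock']*10),cv2.resize(im[110:230,170:330,::-1],None,fx=4,fy=4,interpolation=2))
E
python3 lv.py
```

```text
28.5 seat [-33.9 223.7  49.5] Fseat [-2.9 -1.8  0.5] rot [-5.13  3.31 69.69] q [  42.    7.  -53.   56.  -18. -161.] 0.0002
30 [  2.5 145.8  66.1] [-11. 136.  50.] [ 12. 185.  74.] [  0.151  -0.989   2.536 145.812]
86 [  0.  232.   64.8] [-10. 188.  50.] [  6. 262.  74.] [ 8.20000e-02 -9.97000e-01  1.40000e-02  2.31988e+02]
finger 120 [ 2.8 69.9 44.5] [-41.  50.  37.] [48. 95. 53.]
```

Run:
```python
from lev import *
p,Q=meas(); f=lambda dx,dy=0:(p+Rs@np.array([dx,dy,0])/1000,Q)
rows([[f(3),f(6),f(9),f(12),f(12)],[f(15),f(18),f(20),f(20)]])
```

```text
call
   [-2.8, -1.0, -0.3] [0.0, 0.0, 0.0]
   [-5.6, -2.1, -0.6] [0.0, 0.0, 0.0]
   [-8.4, -3.1, -0.9] [0.0, 0.0, 0.0]
   [-11.2, -4.1, -1.2] [0.0, 0.0, 0.0]
   [-11.2, -4.1, -1.2] [0.0, 0.0, 0.0]
call
   [-2.8, -1.0, -0.3] [0.0, 0.0, 0.0]
   [-5.6, -2.1, -0.6] [0.0, 0.0, 0.0]
   [-7.5, -2.8, -0.8] [0.0, 0.0, 0.0]
   [-7.5, -2.8, -0.8] [0.0, 0.0, 0.0]
```

Emit:
{"name": "arm_command", "arguments": {"steps": [{"translation": [-2.8, -1, -0.3], "rotation": [0, 0, 0], "claw": 0}, {"translation": [-5.6, -2, -0.6], "rotation": [0, 0, 0], "claw": 0}, {"translation": [-8.4, -3, -0.9], "rotation": [0, 0, 0], "claw": 0}, {"translation": [-11.2, -4, -1.2], "rotation": [0, 0, 0], "claw": 0}, {"translation": [-11.2, -4, -1.2], "rotation": [0, 0, 0], "claw": 0}]}}

```text
clock: 29.05
tool_pos: [0.5641, 0.2348, 0.1314]
orientation: [-171.4, 22.7, -154.1]
force: [-10.6, 0.1, -0.3]
opening: 0.0005
gripper_force: 5.0
```

Emit:
{"name": "arm_command", "arguments": {"steps": [{"translation": [-2.8, -1, -0.3], "rotation": [0, 0, 0], "claw": 0}, {"translation": [-5.6, -2, -0.6], "rotation": [0, 0, 0], "claw": 0}, {"translation": [-7.5, -2.8, -0.8], "rotation": [0, 0, 0], "claw": 0}, {"translation": [-7.5, -2.8, -0.8], "rotation": [0, 0, 0], "claw": 0}]}}

```text
clock: 29.45
tool_pos: [0.571, 0.235, 0.1353]
orientation: [-171.4, 22.6, -154.2]
force: [-12.1, 0.7, -0.1]
opening: 0.0005
gripper_force: 5.4
```

```bash
python3 lv.py; ls pics
```

```text
29.45 seat [-15.5 224.   49.1] Fseat [-10.5   1.5   5.9] rot [-5.24  3.37 69.63] q [  43.    8.  -50.   50.  -20. -155.] 0.0005
14 [  8.5 144.1  65.6] [ -2. 136.  50.] [ 14. 184.  78.] [1.22000e-01 9.93000e-01 8.45600e+00 1.44104e+02]
83 [ 21.8 234.2  65.5] [ 10. 187.  52.] [ 31. 262.  78.] [1.48000e-01 9.89000e-01 2.18350e+01 2.34179e+02]
finger 129 [-1.8 72.2 44.7] [-41.  51.  37.] [47. 96. 54.]
a.png
c.png
l.png
lv285.png
lv295.png
r.png
side0.png
top0.png
```

Emit:
{"name": "arm_command", "arguments": {"steps": [{"translation": [-2, -0.7, -0.2], "rotation": [0, 0, 0], "claw": 0}, {"translation": [-4, -1.4, -0.4], "rotation": [0, 0, 0], "claw": 0}, {"translation": [-6, -2.2, -0.6], "rotation": [0, 0, 0], "claw": 0}, {"translation": [-6, -2.2, -0.6], "rotation": [0, 0, 0], "claw": 0}]}}

```text
clock: 29.9
tool_pos: [0.5764, 0.2348, 0.1383]
orientation: [-171.3, 22.6, -154.2]
force: [-11.8, -1.7, 0.3]
opening: 0.0003
gripper_force: 5.4
```

```bash
python3 lv.py
python3 - <<'E'
from lev import *
p,Q=meas(); f=lambda dx,dy=0,dz=0:(p+Rs@np.array([dx,dy,dz])/1000,Q)
rows([[f(-4),f(-15,5),f(-30,10),f(-40,10,40),f(-40,10,85)],[f(-80,10,120),f(-120,10,150)]])
E
```

```text
29.9 seat [ -9.3 223.4  49. ] Fseat [-10.2  -0.9   6.3] rot [-5.22  3.43 69.65] q [  43.    8.  -49.   48.  -20. -153.] 0.0003
8 [ 10.3 143.   63. ] [  5. 136.  52.] [ 16. 184.  73.] [  0.148   0.989  10.336 143.018]
82 [ 29.6 232.3  65.7] [  5. 186.  53.] [ 40. 259.  79.] [2.21000e-01 9.75000e-01 2.96460e+01 2.32339e+02]
finger 143 [-1.3 70.9 43.4] [-41.  51.  37.] [47. 95. 53.]
call
   [3.7, 1.4, 0.4] [0.0, 0.0, 0.0]
   [12.3, 9.9, 1.5] [0.0, 0.0, 0.0]
   [24.5, 19.7, 3.1] [0.0, 0.0, 0.0]
   [37.7, 24.7, -35.7] [0.0, 0.0, 0.0]
   [41.9, 26.4, -80.4] [0.0, 0.0, 0.0]
call
   [40.6, 15.1, -30.7] [0.0, 0.0, 0.0]
   [80.8, 30.0, -56.5] [0.0, 0.0, 0.0]
```

Emit:
{"name": "arm_command", "arguments": {"steps": [{"translation": [3.7, 1.4, 0.4], "rotation": [0, 0, 0], "claw": 0}, {"translation": [12, 10, 1.5], "rotation": [0, 0, 0], "claw": 0}, {"translation": [24.5, 19.7, 3], "rotation": [0, 0, 0], "claw": 0}, {"translation": [38, 25, -35], "rotation": [0, 0, 0], "claw": 0}, {"translation": [42, 26, -80], "rotation": [0, 0, 0], "claw": 0}]}}

```text
clock: 30.45
tool_pos: [0.4988, 0.2383, 0.191]
orientation: [-171.2, 22.4, -154.2]
force: [2.2, 0.6, 2.2]
opening: 0.0003
gripper_force: 0.0
```

Emit:
{"name": "arm_command", "arguments": {"steps": [{"translation": [20, 8, -15], "rotation": [0, 0, 0], "claw": 0}, {"translation": [40, 15, -30], "rotation": [0, 0, 0], "claw": 0}, {"translation": [60, 22, -45], "rotation": [0, 0, 0], "claw": 0}, {"translation": [60, 22, -45], "rotation": [0, 0, 0], "claw": 0}, {"translation": [60, 22, -45], "rotation": [0, 0, 0], "claw": 0}]}}

```text
clock: 30.95
tool_pos: [0.4236, 0.2361, 0.2086]
orientation: [-171.5, 22.9, -154.1]
force: [-0.2, -0.3, 0.4]
opening: 0.0005
gripper_force: 0.0
```

```bash
python3 lv.py; python3 ad2.py | head -3; cp pics/lv3*.png pics/ 2>/dev/null; ls pics
```

```text
30.95 seat [-106.1  234.7  186.1] Fseat [-0.  -0.2  0.5] rot [-5.21  3.08 69.64] q [  67.  -10.  -53.   34.  -40. -158.] 0.0005
87 [  7.  157.1  65.6] [-12. 136.  49.] [ 17. 184.  78.] [  0.263   0.965   7.039 157.085]
140 [ 25.6 221.8  66.2] [  9. 186.  52.] [ 40. 258.  75.] [  0.273   0.962  25.576 221.806]
finger 133 [ 3.5 70.5 43.8] [-42.  50.  37.] [46. 95. 53.]
31.0 seat [-106.2  234.3  185.5] Fseat [0.  0.1 0.1] rot [-5.18  3.17 69.67] q [  67.  -10.  -53.   34.  -40. -158.] 0.0006
top 869 ((2.2050857543945312, 11.239212036132812), (94.0383529663086, 153.82281494140625), 0.023263243958353996) 34.94567570446547
tilt [ 5.0000e-03 -3.0000e-03  3.4911e+01] [-44.83986114 -65.65389148] [49.22800944 88.15193708]
a.png
c.png
l.png
lv285.png
lv295.png
lv299.png
lv310.png
r.png
side0.png
top0.png
```

View pics/lv310.png

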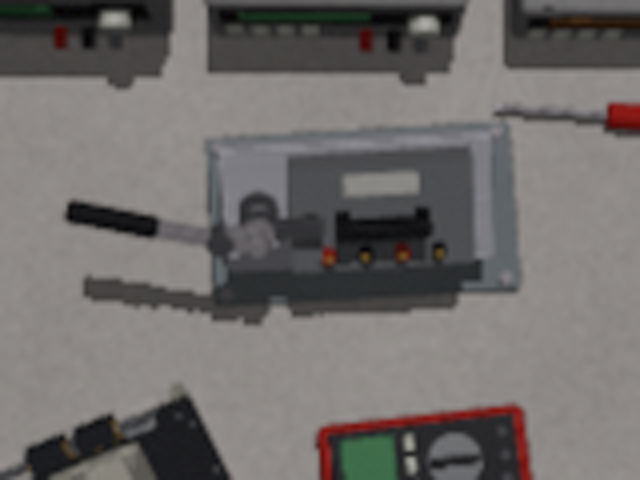

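The adapter is flat on the seat at about (380,220). The finger at (300,230) lies over its left edge, the lever at (110,218) is bent modestly at the knuckle (215,240), and the gripper is clear.

```bash
python3 -c "
from plant import ctrl
print(ctrl.close_job())"
```

```text
the job is handed in; nothing more can be done
None
```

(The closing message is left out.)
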